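# Close the washed bulk-goods containers with their own lids

## Robot

A 7-joint arm with a two-finger parallel gripper is mounted at the origin on the work surface. World frame = base frame: x ahead of the robot, y to its left, z up, the work surface at z = 0. Lengths are in m, angles in rad, forces in N, time in s.
With the tool pointing down it reaches from about 0.4 to 0.85 m from the base axis. Payload 10.4 kg.
Tool frame: the origin (TCP) lies on the mounting face of the last link; the fingertips stand 173 mm ahead of it and the grasp point (between the pads) lies 155 mm ahead of it; z points along the fingers, y is the direction in which the jaws open and shut (so a half turn about z gives the same grasp; the last joint's range is limited). The gripper opens to 85 mm and grips with 20 to 120 N. Pads are 22 mm wide; open, the fingers measure 114 mm over their backs; the gripper's body (76 mm by 85 mm) begins 54 mm behind the grasp point. The pads swing forward as they close: fully open they stand 13 mm farther back than shut.
Start: joints at [1.244, 0.332, -0.065, 1.46, 0.022, 1.35, -0.088], TCP at [0.187, -0.596, 0.405] pointing down, gripper open.
Joint ranges: [-2.6, 2.6], [-0.5, 2.12], [-1.47, 1.34], [0.16, 2.42], [-1.27, 4.41], [0.06, 2.06], [-2.6, 2.6]. Speed limits (rad/s): [2.22, 2.22, 2.79, 2.79, 3.14, 3.14, 3.14].

## Interface

Orientations are given as a rotation vector (axis times angle).
In Python, from station import robot, eyes, workorder gives the robot as it stands.
- The arm moves only by the tool servo_tool, never from a script. Its argument "motion" is a list that holds one entry, the list of rows, each a list of 7 numbers: the turn, a rotation vector about the tool's x, y, z in rad, then the shift along the tool's x, y, z in m, then the finger opening in m, from 0 to 0.0854. A call has 1 to 5 rows; each row is the pose to reach, as a shift and turn from the pose commanded when the call began, along the tool's axes at that moment; what a row does not reach only later rows make up. A row lasts 1/12 s, in which the tool goes at most 41.7 mm and 7.16 degrees, less where a joint would pass 70% of its speed; a pose out of reach is approached as far as the arm can. A call with a gripper value outside its range is refused whole. The fingers move at their own pace and stop on an object; "squeeze" is the grip in N (left out, the last holds). Time passes only in rows, so rows that repeat a pose let the fingers close. It gives the time, the measured TCP pose, the force and the opening at its end, in the units of the state.
- robot.observe(): the state, without advancing time (a new reading comes with each control period).
- eyes.capture(name): name is "scene" or "top" or "wrist"; returns a dict with "image" (420x560x3 uint8, red, green, blue), "range_z" (420x560 float32, m along the optical axis (not along the pixel's ray), 0 where there is no reading), "fx", "fy", "cx", "cy" (pixels), "dist_coeffs" ([k1, k2, p1, p2, k3] as OpenCV has them; the pictures are not rectified), "R" (3x3) and "t" (3): a world point X has camera coordinates R X + t. Camera axes: x right, y down, z forward; pixel columns grow to the right and rows downward; lengths in m; the calibration is good to about 2 mm. A picture is of the moment at which its call begins.
- workorder.job_done(): hands the job in, once; it reports no verdict.
The state is a dict: "t": time; "joint_positions": joint angles; "qd": joint speeds; "joint_torque": joint torques, N m; "eef_pos": TCP position; "eef_rot": TCP orientation; "force": force on the tool from outside, world axes, zero at the start; "wrist_torque": the same for the moment, N m; "gripper_width": finger opening in m.
Only numpy, scipy, OpenCV 4.12 (cv2) and the standard library are available. Lean on these libraries where they do the work, as an engineer would, in place of code of your own. Each camera call takes 0.05 s, during which the arm holds its last target.

## Task

The four bulk-goods containers are back from washing and stand open on the shop counter, their lids piled in one stack. Take the stack apart and close each container with the lid of its own shape and size, lowering it on without dropping it until it is fully seated, flat on the rim all round. Leave the containers standing where they are, and do not disturb the jar and the scoop.

Things in the scene. Friction and masses are not known exactly. Their poses are not given: they have to be found in the camera images.
- lid_square_grip (a point): White dark-edged lid, square, 142 x 142 mm; lowest of the stack. 5 mm plate; grey fin grip on it 36 long (x), 14 thick, 28 mm tall; under it a hollow tapered collar 30 mm deep that drops into the container (3 mm play a side, 11 at the foot). Point: grip's centre, 14 mm above the plate, z up, x along the grip and two sides. Stacked, a collar stands on the plate below, over its grip. 130 g.
- lid_long_grip (a point): White dark-edged lid, oblong, 167 mm (x) by 102 mm (y); second from below. 5 mm plate; grey fin grip on it 36 long (x), 14 thick, 28 mm tall; under it a hollow tapered collar 30 mm deep that drops into the container (3 mm play a side, 11 at the foot). Point: grip's centre, 14 mm above the plate, z up, x along the grip and long sides. Stacked, a collar stands on the plate below, over its grip. 110 g.
- lid_round_grip (a point): White dark-edged lid, large round, 118 mm across; third from below. 5 mm plate; grey fin grip on it 36 long (x), 14 thick, 28 mm tall; under it a hollow tapered collar 30 mm deep that drops into the container (3 mm play a side, 11 at the foot). Point: grip's centre, 14 mm above the plate, z up, x along the grip. Stacked, a collar stands on the plate below, over its grip. 80 g.
- lid_small_grip (a point): White dark-edged lid, small round, 92 mm across; top of the stack. 5 mm plate; grey fin grip on it 36 long (x), 14 thick, 28 mm tall; under it a hollow tapered collar 30 mm deep that drops into the container (3 mm play a side, 11 at the foot). Point: grip's centre, 14 mm above the plate, z up, x along the grip. Stacked, a collar stands on the plate below, over its grip. 55 g.
- box_square_mouth (a point): Empty open square container of frosted plastic with a slightly darker rim, 140 x 140 mm outside, 100 mm tall, walls 3.5 mm, standing loose on the counter. This point is the centre of its mouth at rim height; z up, x and y along its sides. With its lid on, the lid's grip centre is 19 mm above this point.
- box_long_mouth (a point): Empty open oblong container of frosted plastic with a slightly darker rim, 165 mm (x) by 100 mm (y) outside, 80 mm tall, walls 3.5 mm, standing loose on the counter. This point is the centre of its mouth at rim height; z up, x and y along its sides (x along the long sides). With its lid on, the lid's grip centre is 19 mm above this point.
- box_round_mouth (a point): Empty open large round container of frosted plastic with a slightly darker rim, 116 mm across outside, 110 mm tall, walls 3.5 mm, standing loose on the counter. This point is the centre of its mouth at rim height; z up. With its lid on, the lid's grip centre is 19 mm above this point.
- box_small_mouth (a point): Empty open small round container of frosted plastic with a slightly darker rim, 90 mm across outside, 70 mm tall, walls 3.5 mm, standing loose on the counter. This point is the centre of its mouth at rim height; z up. With its lid on, the lid's grip centre is 19 mm above this point.
- jar_mid (a point): Closed amber glass jar with a brass-coloured cap and blank label, 66 mm across, 100 mm tall; a bystander. The point is its centre, 50 mm up.
- scoop_mid (a point): Steel scoop lying on the counter, about 195 mm long, 70 mm wide, 38 mm tall; a bystander. The point is in its pan, 20 mm up; x points from the handle to the mouth.
There are look-alikes about, which are no part of the job. What is shaped like the part that bears box_long_mouth but green is not meant. What is shaped like the part that bears lid_round_grip but red is not meant.

How it is judged:
At the end, for the whole second after the job is handed in: Each of the four lids lies seated on its own container: grip centre within 8 mm of the mouth's centre sideways, plate down on the rim (grip centre 14 to 22.5 mm above the rim), lid and container upright within 0.06 rad, at rest (under 0.02 m/s) and released by the gripper (horizontal distance between lid_square_grip and box_square_mouth below 0.008 m and z of lid_square_grip in the frame of box_square_mouth between 0.014 and 0.0225 m and angle between each of lid_square_grip, box_square_mouth, lid_long_grip, box_long_mouth, lid_round_grip, box_round_mouth, lid_small_grip, box_small_mouth's own z axis and vertical below 0.06 rad and linear speed of each of lid_square, lid_long, lid_round, lid_small below 0.02 m/s and contact force between each of lid_square, lid_long, lid_round, lid_small and the fingers below 0.1 N and horizontal distance between lid_long_grip and box_long_mouth below 0.008 m and z of lid_long_grip in the frame of box_long_mouth between 0.014 and 0.0225 m and horizontal distance between lid_round_grip and box_round_mouth below 0.008 m and z of lid_round_grip in the frame of box_round_mouth between 0.014 and 0.0225 m and horizontal distance between lid_small_grip and box_small_mouth below 0.008 m and z of lid_small_grip in the frame of box_small_mouth between 0.014 and 0.0225 m); the robot touches nothing.
It fails at once if a container is shifted more than 30 mm or tipped (distance of any of box_square_mouth, box_long_mouth, box_round_mouth, box_small_mouth from where it was at the start of the episode above 0.03 m or angle between any of box_square_mouth, box_long_mouth, box_round_mouth, box_small_mouth's own z axis and vertical above 0.25 rad).
It fails at once if a lid is dropped: out of the fingers it falls faster than 0.8 m/s (a fall of about 33 mm) ((linear speed of lid_square above 0.8 m/s and contact force between lid_square and the arm below 0.1 N and contact force between lid_square and the fingers below 0.1 N) or (linear speed of lid_long above 0.8 m/s and contact force between lid_long and the arm below 0.1 N and contact force between lid_long and the fingers below 0.1 N) or (linear speed of lid_round above 0.8 m/s and contact force between lid_round and the arm below 0.1 N and contact force between lid_round and the fingers below 0.1 N) or (linear speed of lid_small above 0.8 m/s and contact force between lid_small and the arm below 0.1 N and contact force between lid_small and the fingers below 0.1 N)).
It fails at once if the jar or the scoop is moved more than 25 mm (distance of any of jar_mid, scoop_mid from where it was at the start of the episode above 0.025 m).
It also fails if it takes over 128 s, if anything falls off the work surface, if the arm or the gripper's body presses on something with over 40 N, if the wrist force passes 120 N, or if a joint passes its speed limit or range.

## Working session

There is one attempt and no reset: what is moved stays moved. The work goes in short steps, Python scripts to look and compute and a tool call to move; the robot and the scene stay as the last step left them, time stands still between calls to the robot, and variables do not carry over. Pictures are saved under pics/ and viewed, and the job is handed in when it is done.

Besides the shell and the picture viewer there is one more tool, called after "Request:" as name(argument=value, ...) on one line, values as JSON. servo_tool: Moves the arm, as the interface text tells. Its arguments: {"type":"object","properties":{"motion":{"type":"array"},"squeeze":{"type":"number"}},"required":["motion"]}

```bash
ls; mkdir -p pics; python3 - <<'E'
from station import robot, eyes, workorder
import cv2, numpy as np
s=robot.observe(); print(s)
for n in ("scene","top","wrist"):
    c=eyes.capture(n); cv2.imwrite(f"pics/{n}0.png",c["image"][:,:,::-1]); np.savez(f"pics/{n}0.npz",**c)
    print(n,c["fx"],c["fy"],c["cx"],c["cy"],c["dist_coeffs"],c["R"],c["t"])
E
```

```text
pics
{'t': 0.0, 'joint_positions': array([ 1.24443698,  0.33288653, -0.06467334,  1.46095457,  0.02161639,
        1.34990829, -0.0884761 ]), 'qd': array([-0.00104513, -0.00019516,  0.00060649, -0.00021344, -0.00079967,
       -0.00049457,  0.00093314]), 'joint_torque': array([ 2.21642813e-04, -6.25433922e+01,  4.95546323e-02, -3.91610813e+01,
        1.62785430e-02,  9.99060692e-03, -3.69871634e-05]), 'eef_pos': array([ 0.1868933 , -0.59626483,  0.40390021]), 'eef_rot': array([-3.10401167e+00, -4.75132418e-01,  4.90776934e-04]), 'force': array([ 0.41317007, -0.20943655, -0.35742413]), 'wrist_torque': array([-0.0312544 , -0.03192762, -0.04103859]), 'gripper_width': 0.08552933654949889}
scene 497.5444614391795 497.5444614391795 276.7518060758612 203.29357658749942 [0.04313204 0.         0.         0.         0.        ] [[ 0.75665234  0.65379085  0.00589598]
 [ 0.4377539  -0.49988669 -0.74731842]
 [-0.48564262  0.56804122 -0.66443993]] [-0.36594252 -0.11750301  1.57528767]
top 401.52708891247073 401.52708891247073 287.06817695514803 215.82742753659457 [-0.04322896  0.          0.          0.          0.        ] [[ 0.02068385 -0.99960122  0.01922425]
 [-0.98200918 -0.0239222  -0.18731178]
 [ 0.18769697 -0.01500406 -0.98211238]] [-0.01996799  0.50225548  1.02729881]
wrist 363.05887068579375 363.05887068579375 268.3498379770466 209.21376631775473 [0.03011605 0.         0.         0.         0.        ] [[ 2.99542380e-01 -9.54082979e-01  1.78314896e-04]
 [-9.02219369e-01 -2.83198572e-01  3.25267242e-01]
 [-3.10281441e-01 -9.75922030e-02 -9.45622118e-01]] [-0.62637586 -0.04224534  0.38241613]
```

View pics/scene0.png

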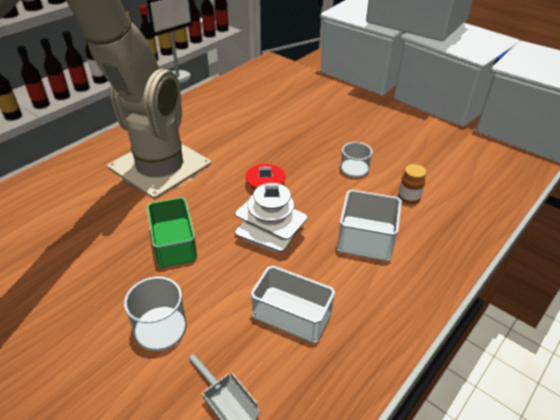

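View pics/top0.png

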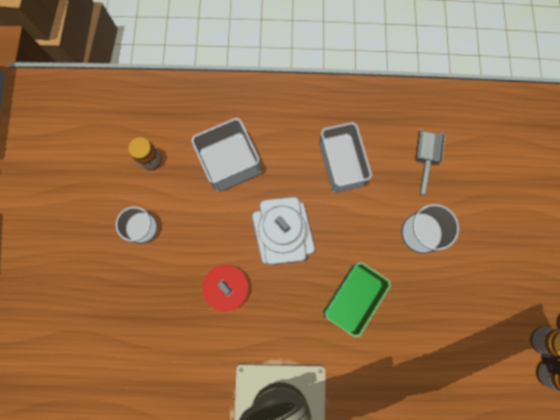

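View pics/wrist0.png

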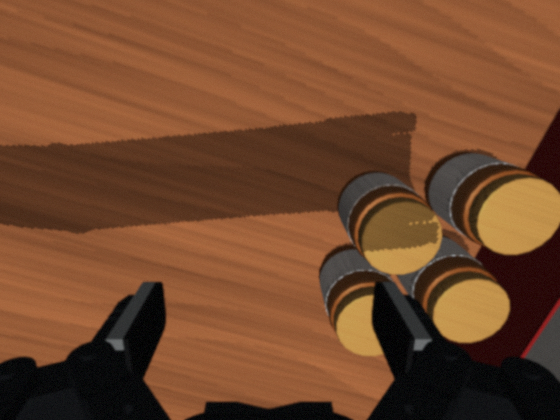

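Top view: stack at (283,228), square box (227,153), oblong box (345,157), large round (431,230), small round (137,225), jar (145,152), scoop (430,160). The look-alikes are the red round lid (226,288) and the green oblong box (357,300), and both are excluded. Next I measure from the depth image.

```bash
cat > h.py <<'E'
import numpy as np, cv2
from scipy.optimize import least_squares
def cloud(c):
    K=np.array([[c["fx"],0,c["cx"]],[0,c["fy"],c["cy"]],[0,0,1.]])
    h,w=c["range_z"].shape
    u,v=np.meshgrid(np.arange(w),np.arange(h))
    p=cv2.undistortPoints(np.stack([u,v],-1).reshape(-1,1,2).astype(float),K,np.array(c["dist_coeffs"],float)).reshape(h,w,2)
    z=c["range_z"]
    P=np.dstack([p[...,0]*z,p[...,1]*z,z])
    X=(P-np.array(c["t"]))@np.array(c["R"])
    X[z==0]=np.nan
    return X
def proj(c,X):
    K=np.array([[c["fx"],0,c["cx"]],[0,c["fy"],c["cy"]],[0,0,1.]])
    r,_=cv2.Rodrigues(np.array(c["R"],float))
    return cv2.projectPoints(np.atleast_2d(np.array(X,float)),r,np.array(c["t"],float),K,np.array(c["dist_coeffs"],float))[0].reshape(-1,2)
def circ(p):
    f=lambda q:np.hypot(p[:,0]-q[0],p[:,1]-q[1])-q[2]
    r=least_squares(f,[*p.mean(0),.05],loss='soft_l1',f_scale=.002); return r.x, np.sqrt(np.mean(r.fun**2))
E
python3 - <<'E'
from h import *
c=np.load("pics/top0.npz"); X=cloud(c)
def at(u,v): return X[v,u]
for n,u,v in [("table",280,120),("stack",283,224),("sq",227,153),("long",345,157),("rnd",431,230),("sm",137,225)]: print(n,at(u,v).round(4))
boxes={"sq":((227,153),.10,45),"long":((345,157),.08,45),"rnd":((434,228),.11,40),"sm":((137,224),.07,35)}
for n,((u,v),zr,r) in boxes.items():
    W=X[v-r:v+r,u-r:u+r].reshape(-1,3)
    m=abs(W[:,2]-zr)<.007; P=W[m]
    print(n,m.sum(),"z med",np.median(P[:,2]).round(4),end=' ')
    if n in("sq","long"):
        cc,s,a=cv2.minAreaRect((P[:,:2]*1000).astype(np.float32)); print(np.round(cc,1),np.round(s,1),a)
    else: print(circ(P[:,:2]))
W=X[180:275,240:330].reshape(-1,3)
for lo,hi in [(.028,.042),(.062,.076),(.098,.11),(.133,.145),(.16,.175)]:
    P=W[(W[:,2]>lo)&(W[:,2]<hi)]
    cc,s,a=cv2.minAreaRect((P[:,:2]*1000).astype(np.float32)); print(lo,len(P),np.median(P[:,2]).round(4),np.round(cc,1),np.round(s,1),a,np.round(np.mean(P[:,:2],0),4))
E
```

```text
table [ 0.7997  0.0173 -0.0044]
stack [0.4597 0.0024 0.1682]
sq [0.6872 0.1657 0.0127]
long [ 0.6863 -0.1721  0.0074]
rnd [ 0.4802 -0.4135  0.0047]
sm [0.4748 0.406  0.0045]
sq 438 z med 0.0996 [666.4 159.1] [142.8 144.2] 26.058839797973633
long 397 z med 0.0795 [ 671.8 -162.4] [167.1 102.9] 16.28265380859375
rnd 312 z med 0.1094 (array([ 0.47273937, -0.38474826,  0.05616003]), np.float64(0.0015136056504662077))
sm 228 z med 0.0692 (array([0.46917011, 0.39380665, 0.04305269]), np.float64(0.0015350813374341626))
0.028 581 0.0348 [447.1  29.7] [160.1 209. ] 14.345255851745605 [ 0.4563 -0.0023]
0.062 932 0.0697 [462.8   2.7] [171.3 105.5] 7.658217430114746 [0.4551 0.001 ]
0.098 611 0.1046 [459.5   4.4] [120.5 120. ] 35.760005950927734 [0.4376 0.0063]
0.133 1074 0.1396 [464.1   4.4] [92.1 93. ] 2.3992207050323486 [0.4631 0.0038]
0.16 91 0.1678 [463.9   3.7] [35.8 14.1] 41.05066680908203 [0.4635 0.0034]
```

```bash
python3 - <<'E'
import cv2
a=cv2.imread("pics/top0.png")[190:275,235:335]; b=cv2.imread("pics/scene0.png")[160:260,220:320]
cv2.imwrite("pics/stk.png",cv2.hconcat([cv2.resize(a,(400,340),interpolation=3),cv2.resize(b,(340,340),interpolation=3)]))
E
```

```text
(no output)
```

View pics/stk.png

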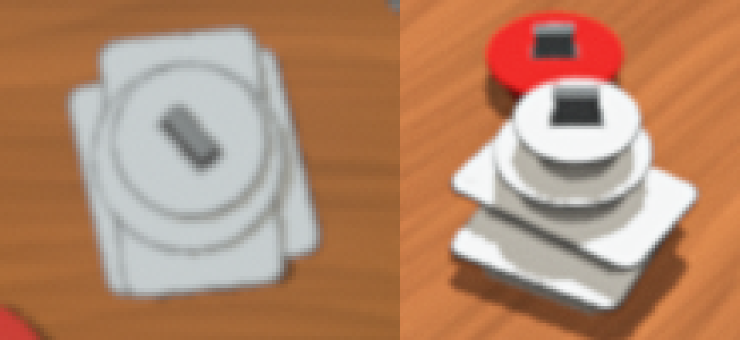

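The grip of the small lid (top of the stack) measures at (0.464, 0.004), with its top at 0.168 and heading about 41°. The depth data match the nominal sizes. I'm writing a planner helper that gives deltas in the tool frame.

```bash
cat >> h.py <<'E'
from scipy.spatial.transform import Rotation as Ro
def plan(x,y,z,hdg):
    """delta from measured TCP pose to tool-down pose, in tool axes"""
    from station import robot
    s=robot.observe(); R=Ro.from_rotvec(s["eef_rot"]); p=s["eef_pos"]
    a=np.radians(hdg); X=np.array([np.cos(a),np.sin(a),0]); Z=np.array([0,0,-1.])
    T=Ro.from_matrix(np.stack([X,np.cross(Z,X),Z],1))
    rv=(R.inv()*T).as_rotvec(); d=R.inv().apply(np.array([x,y,z])-p)
    h=R.as_matrix()[:,0]
    print("t",round(s["t"],2),"pos",p.round(4),"hdg",np.degrees(np.arctan2(h[1],h[0])).round(1),"tilt",np.degrees(np.arccos(-R.as_matrix()[2,2])).round(2),"w",round(s["gripper_width"],4),"F",s["force"].round(1),"q",s["joint_positions"].round(2))
    print("TURN",rv.round(4),"SHIFT",d.round(4))
E
python3 -c "
from h import *
plan(.464,.004,.39,41)"
```

```text
t 0.15 pos [ 0.1869 -0.5963  0.4041] hdg 17.4 tilt 0.06 w 0.0852 F [-0.5 -0.2 -0.2] q [ 1.24  0.33 -0.06  1.46  0.02  1.35 -0.09]
TURN [-1.100e-03 -2.000e-04 -4.118e-01] SHIFT [ 0.4439 -0.4899  0.0146]
```

Request:
servo_tool(motion=[[[0, 0, -0.41, 0.444, -0.49, 0.014, 0.085], [0, 0, -0.41, 0.444, -0.49, 0.014, 0.085], [0, 0, -0.41, 0.444, -0.49, 0.014, 0.085], [0, 0, -0.41, 0.444, -0.49, 0.014, 0.085], [0, 0, -0.41, 0.444, -0.49, 0.014, 0.085]]], squeeze=60)

```text
t: 0.57
eef_pos: [0.2747, -0.4053, 0.4]
eef_rot: [-2.942, -1.102, 0.001]
force: [0.9, -0.1, 0.3]
gripper_width: 0.085
```

```bash
python3 -c "
from h import *
plan(.464,.004,.39,41)"
```

```text
t 0.57 pos [ 0.2747 -0.4053  0.4   ] hdg 41.1 tilt 0.02 w 0.085 F [ 0.9 -0.1  0.3] q [ 1.12  0.05 -0.24  1.8   0.01  1.29  0.02]
TURN [-0.0002  0.0003  0.001 ] SHIFT [ 0.4116 -0.1843  0.0099]
```

Request:
servo_tool(motion=[[[0, 0, 0, 0.41, -0.184, 0.01, 0.085], [0, 0, 0, 0.41, -0.184, 0.01, 0.085], [0, 0, 0, 0.41, -0.184, 0.01, 0.085], [0, 0, 0, 0.41, -0.184, 0.01, 0.085], [0, 0, 0, 0.41, -0.184, 0.01, 0.085]]])

```text
t: 0.98
eef_pos: [0.3623, -0.2163, 0.3956]
eef_rot: [2.943, 1.097, -0.0]
force: [1.3, -0.4, 0.6]
gripper_width: 0.085
```

```bash
python3 -c "
from h import *
plan(.464,.004,.39,41)"
```

```text
t 0.98 pos [ 0.3623 -0.2163  0.3956] hdg 40.9 tilt 0.04 w 0.085 F [ 1.3 -0.4  0.6] q [ 0.93 -0.1  -0.46  1.95 -0.04  1.28 -0.38]
TURN [ 0.0004  0.0005 -0.002 ] SHIFT [ 0.2211 -0.1     0.0055]
```

Request:
servo_tool(motion=[[[0, 0, 0, 0.22, -0.1, 0.005, 0.085], [0, 0, 0, 0.22, -0.1, 0.005, 0.085], [0, 0, 0, 0.22, -0.1, 0.005, 0.085], [0, 0, 0, 0.22, -0.1, 0.005, 0.085], [0, 0, 0, 0.22, -0.1, 0.005, 0.085]]])

```text
t: 1.4
eef_pos: [0.4491, -0.027, 0.3915]
eef_rot: [2.943, 1.097, 0.001]
force: [1.0, -0.5, 0.7]
gripper_width: 0.0848
```

```bash
python3 -c "
from h import *
plan(.464,.004,.32,41)"
```

```text
t 1.4 pos [ 0.4491 -0.027   0.3915] hdg 40.9 tilt 0.05 w 0.0848 F [ 1.  -0.5  0.7] q [ 0.71 -0.01 -0.74  1.88 -0.01  1.27 -0.88]
TURN [ 0.0009  0.     -0.002 ] SHIFT [ 0.0315 -0.0138  0.0715]
```

Request:
servo_tool(motion=[[[0, 0, 0, 0.0315, -0.0138, 0.0, 0.085], [0, 0, 0, 0.0315, -0.0138, 0.0, 0.085], [0, 0, 0, 0.0315, -0.0138, 0.0, 0.085]]])

```text
t: 1.65
eef_pos: [0.464, 0.0038, 0.3912]
eef_rot: [-2.941, -1.103, 0.0]
force: [0.8, 0.3, -0.1]
gripper_width: 0.0849
```

```bash
cat > w.py <<'E'
from h import *; import sys
from station import eyes
def grab(n,tag):
    c=eyes.capture(n); cv2.imwrite(f"pics/{n}{tag}.png",c["image"][:,:,::-1]); np.savez(f"pics/{n}{tag}.npz",**c); return c
E
python3 - <<'E'
from w import *
c=grab("wrist",1); X=cloud(c); P=X.reshape(-1,3)
for lo,hi in [(.135,.145),(.162,.172)]:
    Q=P[(P[:,2]>lo)&(P[:,2]<hi)&(np.hypot(P[:,0]-.464,P[:,1]-.004)<.06)]
    print(lo,len(Q))
    if len(Q)>5: print(np.median(Q[:,2]).round(4),cv2.minAreaRect((Q[:,:2]*1000).astype(np.float32)))
plan(.464,.004,.316,41)
E
```

```text
0.135 14057
0.1416 ((465.5456237792969, 3.5481109619140625), (95.3735580444336, 95.01465606689453), 16.494600296020508)
0.162 1437
0.1694 ((465.9085998535156, 4.085111618041992), (35.663330078125, 13.924671173095703), 41.40427017211914)
t 1.7 pos [0.4637 0.0021 0.3911] hdg 41.0 tilt 0.04 w 0.0848 F [ 0.5 -0.5 -1. ] q [ 0.67  0.03 -0.77  1.85  0.02  1.27 -0.96]
TURN [-0.0005  0.0005 -0.0005] SHIFT [ 0.0015 -0.0012  0.0751]
```

View pics/wrist1.png

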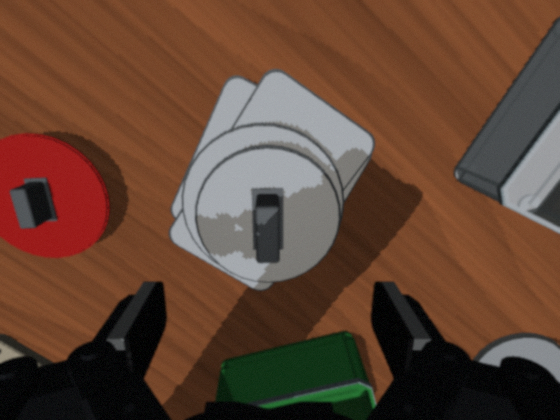

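Wrist view: the grip is at (267,225), lined up between the jaws, with the red lid well to the left. The two cameras agree within 2 mm. Descending.

Request:
servo_tool(motion=[[[0, 0, 0, 0.002, -0.001, 0.03, 0.085], [0, 0, 0, 0.002, -0.001, 0.06, 0.085], [0, 0, 0, 0.002, -0.001, 0.075, 0.085], [0, 0, 0, 0.002, -0.001, 0.075, 0.06], [0, 0, 0, 0.002, -0.001, 0.075, 0.03]]])

```text
t: 2.12
eef_pos: [0.4643, 0.0028, 0.3162]
eef_rot: [-2.944, -1.095, 0.002]
force: [0.7, 0.5, -0.0]
gripper_width: 0.0632
```

```bash
python3 -c "
from h import *
plan(.465,.004,.316,41)"
```

```text
t 2.12 pos [0.4643 0.0028 0.3162] hdg 40.8 tilt 0.08 w 0.0632 F [ 0.7  0.5 -0. ] q [ 0.65  0.12 -0.78  1.95  0.09  1.12 -1.03]
TURN [-0.0008  0.0012 -0.0036] SHIFT [ 0.0013 -0.0004  0.0002]
```

Request:
servo_tool(motion=[[[0, 0, 0, 0.001, 0, 0, 0.01], [0, 0, 0, 0.001, 0, 0, 0.005], [0, 0, 0, 0.001, 0, 0, 0.0], [0, 0, 0, 0.001, 0, 0, 0.0], [0, 0, 0, 0.001, 0, 0, 0.0]]], squeeze=60)

```text
t: 2.53
eef_pos: [0.4656, 0.0047, 0.317]
eef_rot: [2.943, 1.097, 0.002]
force: [0.5, -0.3, 2.3]
gripper_width: 0.0129
```

Request:
servo_tool(motion=[[[0, 0, 0, 0, 0, 0, 0.0], [0, 0, 0, 0, 0, 0, 0.0], [0, 0, 0, 0, 0, -0.01, 0.0], [0, 0, 0, 0, 0, -0.03, 0.0], [0, 0, 0, 0, 0, -0.05, 0.0]]])

```text
t: 2.95
eef_pos: [0.4649, 0.0047, 0.3669]
eef_rot: [-2.942, -1.098, 0.003]
force: [0.9, -0.5, 0.2]
gripper_width: 0.0128
```

```bash
python3 -c "
from h import *
plan(.469,.394,.39,41)"
```

```text
t 2.95 pos [0.4649 0.0047 0.3669] hdg 40.9 tilt 0.12 w 0.0128 F [ 0.9 -0.5  0.2] q [ 0.66  0.06 -0.78  1.88  0.04  1.22 -0.99]
TURN [-0.0017  0.0011 -0.0014] SHIFT [ 0.258  -0.2915 -0.0229]
```

Request:
servo_tool(motion=[[[0, 0, 0, 0, 0, -0.023, 0.0], [0, 0, 0, 0.02, -0.022, -0.023, 0.0], [0, 0, 0, 0.258, -0.291, -0.023, 0.0], [0, 0, 0, 0.258, -0.291, -0.023, 0.0], [0, 0, 0, 0.258, -0.291, -0.023, 0.0]]])

```text
t: 3.37
eef_pos: [0.4669, 0.1608, 0.3902]
eef_rot: [2.944, 1.095, 0.001]
force: [1.0, -0.6, -0.4]
gripper_width: 0.0127
```

```bash
python3 -c "
from w import *
c=grab('top',2)
cv2.imwrite('pics/t2.png',cv2.resize(c['image'][130:330,100:380,::-1],None,fx=2.8,fy=2.8))
plan(.469,.394,.39,41)"
```

```text
t 3.42 pos [0.4652 0.1693 0.3906] hdg 41.3 tilt 0.23 w 0.0125 F [-4.8  4.7 -0.1] q [ 0.44  0.14 -0.94  1.78  0.12  1.28 -1.38]
TURN [-0.0018 -0.0035  0.0057] SHIFT [ 0.1512 -0.1663  0.0015]
```

View pics/t2.png

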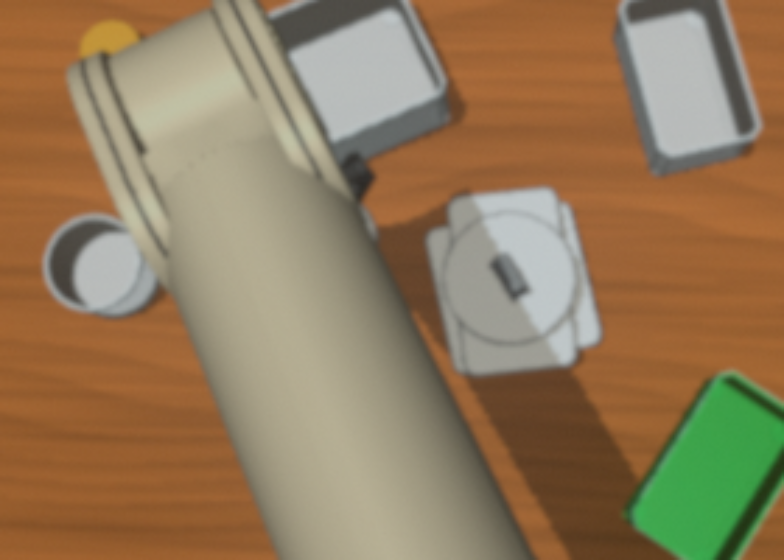

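Request:
servo_tool(motion=[[[0, 0, 0, 0.151, -0.166, 0.0, 0.0], [0, 0, 0, 0.151, -0.166, 0.0, 0.0], [0, 0, 0, 0.151, -0.166, 0.0, 0.0], [0, 0, 0, 0.151, -0.166, 0.0, 0.0], [0, 0, 0, 0.151, -0.166, 0.0, 0.0]]])

```text
t: 3.83
eef_pos: [0.4725, 0.3691, 0.3894]
eef_rot: [2.944, 1.096, -0.001]
force: [0.9, -1.0, 1.0]
gripper_width: 0.0134
```

```bash
python3 - <<'E'
from h import *
plan(.469,.394,.39,41)
c=np.load("pics/top2.npz"); X=cloud(c); W=X[180:275,240:330].reshape(-1,3)
W=W[np.hypot(W[:,0]-.46,W[:,1]-.004)<.13]
for lo,hi in [(.028,.042),(.062,.076),(.098,.11),(.126,.14)]:
    P=W[(W[:,2]>lo)&(W[:,2]<hi)]
    cc,s,a=cv2.minAreaRect((P[:,:2]*1000).astype(np.float32)); print(lo,len(P),np.median(P[:,2]).round(4),np.round(cc,1),np.round(s,1),a,np.round(np.mean(P[:,:2],0),4))
E
```

```text
t 3.83 pos [0.4725 0.3691 0.3894] hdg 40.8 tilt 0.06 w 0.0134 F [ 0.9 -1.   1. ] q [-0.01  0.44 -0.96  1.51  0.36  1.37 -1.85]
TURN [ 0.0003  0.0009 -0.003 ] SHIFT [ 0.0136 -0.0211 -0.0006]
0.028 564 0.0347 [461.5   0.8] [144.9 145.7] 14.041523933410645 [ 0.4596 -0.0062]
0.062 933 0.0698 [462.7   2.6] [171.1 105.5] 7.703637599945068 [0.4551 0.0011]
0.098 1688 0.1047 [459.5   4.6] [120.2 119.8] 15.968621253967285 [0.4585 0.0045]
0.126 84 0.1329 [459.2   4.4] [35.6 14.2] 34.14670181274414 [0.4589 0.0046]
```

Request:
servo_tool(motion=[[[0, 0, 0, 0.016, -0.021, 0.01, 0.0], [0, 0, 0, 0.016, -0.021, 0.05, 0.0], [0, 0, 0, 0.016, -0.021, 0.09, 0.0], [0, 0, 0, 0.016, -0.021, 0.09, 0.0]]])

```text
t: 4.17
eef_pos: [0.4695, 0.3923, 0.2922]
eef_rot: [2.939, 1.098, -0.016]
force: [-0.3, -0.9, -1.2]
gripper_width: 0.0129
```

```bash
python3 -c "
from w import *
c=grab('wrist',3);c=grab('top',3);c=grab('scene',3)
cv2.imwrite('pics/s3.png',cv2.resize(c['image'][80:280,230:460,::-1],None,fx=3,fy=3))
plan(.4705,.3948,.252,41)"
```

```text
t 4.32 pos [0.4713 0.394  0.3013] hdg 40.9 tilt 0.05 w 0.0129 F [1.1 0.9 0.3] q [-0.09  0.55 -0.91  1.58  0.45  1.24 -1.94]
TURN [-0.0001 -0.0009 -0.0024] SHIFT [-0.0001 -0.0011  0.0493]
```

View pics/wrist3.png

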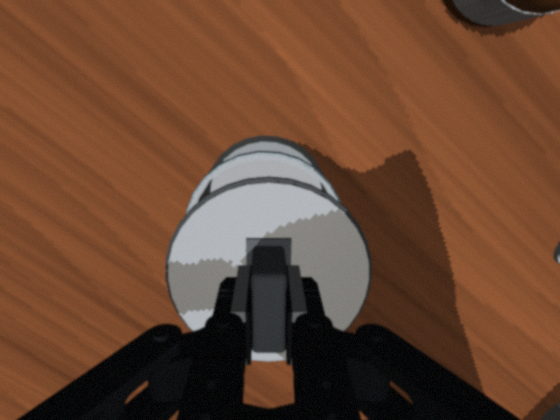

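View pics/s3.png

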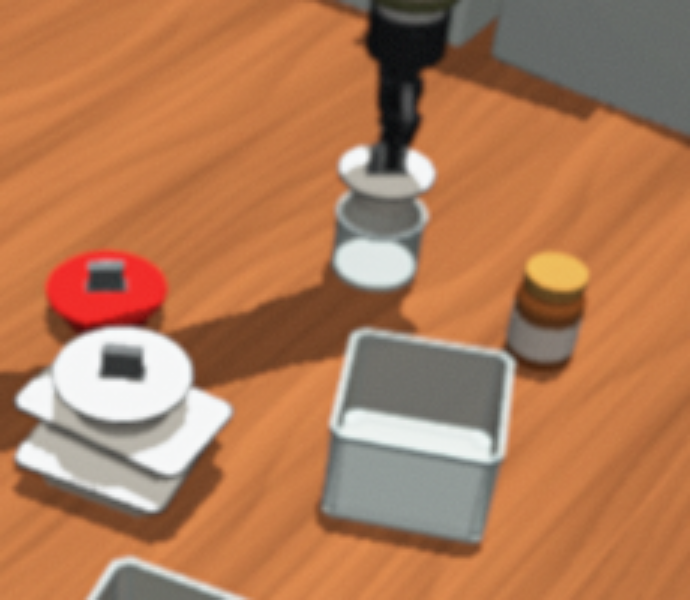

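Both views show the small lid gripped level and centred over the small container. Lowering it until it seats.

Request:
servo_tool(motion=[[[0, 0, 0, 0, -0.001, 0.012, 0.0], [0, 0, 0, 0, -0.001, 0.024, 0.0], [0, 0, 0, 0, -0.001, 0.034, 0.0], [0, 0, 0, 0, -0.001, 0.042, 0.0], [0, 0, 0, 0, -0.001, 0.046, 0.0]]])

```text
t: 4.73
eef_pos: [0.4701, 0.3945, 0.253]
eef_rot: [2.943, 1.097, -0.001]
force: [-10.5, -14.3, 46.3]
gripper_width: 0.0129
```

Request:
servo_tool(motion=[[[0, 0, 0, 0, 0, 0.002, 0.0], [0, 0, 0, 0, 0, 0.003, 0.0], [0, 0, 0, 0, 0, 0.004, 0.0], [0, 0, 0, 0, 0, 0.004, 0.0]]])

```text
t: 5.07
eef_pos: [0.4701, 0.395, 0.2531]
eef_rot: [2.942, 1.096, 0.002]
force: [-12.2, -15.3, 39.0]
gripper_width: 0.0127
```

```bash
python3 -c "
from w import *
plan(.4705,.3948,.252,41)"
```

```text
t 5.07 pos [0.4701 0.395  0.2531] hdg 40.9 tilt 0.16 w 0.0127 F [-12.2 -15.3  39. ] q [-0.11  0.6  -0.88  1.62  0.5   1.16 -1.97]
TURN [ 0.0027 -0.0002 -0.0022] SHIFT [0.0002 0.0004 0.0011]
```

Contact at 0.253, which is the seated height. I'll ease the pressure off, then open.

Request:
servo_tool(motion=[[[0, 0, 0, 0, 0, -0.003, 0.0], [0, 0, 0, 0, 0, -0.004, 0.0], [0, 0, 0, 0, 0, -0.004, 0.02], [0, 0, 0, 0, 0, -0.004, 0.04], [0, 0, 0, 0, 0, -0.004, 0.05]]])

```text
t: 5.48
eef_pos: [0.4701, 0.3947, 0.2528]
eef_rot: [2.944, 1.098, -0.001]
force: [-0.8, -0.1, 1.0]
gripper_width: 0.0429
```

Request:
servo_tool(motion=[[[0, 0, 0, 0, 0, 0, 0.06], [0, 0, 0, 0, 0, -0.02, 0.06], [0, 0, 0, 0, 0, -0.06, 0.06], [0, 0, 0, 0, 0, -0.1, 0.085], [0, 0, 0, 0, 0, -0.14, 0.085]]])

```text
t: 5.9
eef_pos: [0.4699, 0.3946, 0.3946]
eef_rot: [-2.943, -1.098, 0.002]
force: [0.1, 0.4, 0.8]
gripper_width: 0.0819
```

```bash
cat >> w.py <<'E'
def seat(c,cx,cy,rim,r=.12):
    P=cloud(c).reshape(-1,3); P=P[np.hypot(P[:,0]-cx,P[:,1]-cy)<r]
    for nm,z,t in (("plate",rim+.005,.006),("grip",rim+.033,.006)):
        Q=P[abs(P[:,2]-z)<t]
        if len(Q)<8: print(nm,"none"); continue
        cc,s,a=cv2.minAreaRect((Q[:,:2]*1000).astype(np.float32))
        A=np.c_[Q[:,:2]-Q[:,:2].mean(0),np.ones(len(Q))]; co=np.linalg.lstsq(A,Q[:,2],rcond=None)[0]
        print(nm,len(Q),"z",np.median(Q[:,2]).round(4),"c",np.round(cc,1),np.round(s,1),round(a,1),"slope",co[:2].round(3))
E
python3 -c "
from w import *
c=grab('wrist',4); seat(c,.469,.394,.07,.06)
plan(.46,.0055,.39,34)"
```

```text
plate 8989 z 0.0773 c [471.5 392.3] [95.1 95.1] 11.5 slope [ 0.001 -0.002]
grip 866 z 0.1051 c [471.5 392.9] [36.1 13.7] 41.3 slope [-0.025 -0.028]
t 5.95 pos [0.4702 0.3961 0.4034] hdg 40.9 tilt 0.53 w 0.085 F [0.3 2.  7.1] q [-0.07  0.47 -0.95  1.46  0.38  1.4  -1.89]
TURN [-0.0009 -0.0092  0.1207] SHIFT [-0.2637  0.2885  0.0108]
```

View pics/wrist4.png

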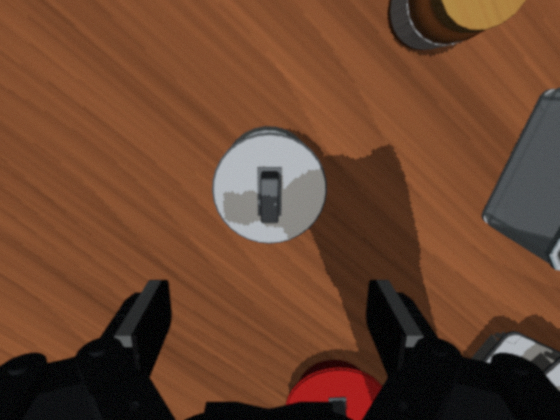

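Wrist view: small lid seated flat, grip at (270,195), slope ≈0.  Next is the large round white lid, now on top of the stack (the red one is not meant).

Request:
servo_tool(motion=[[[0, 0.0, 0.06, -0.264, 0.288, 0.01, 0.085], [0, 0.0, 0.12, -0.264, 0.288, 0.01, 0.085], [0, 0.0, 0.12, -0.264, 0.288, 0.01, 0.085], [0, 0.0, 0.12, -0.264, 0.288, 0.01, 0.085], [0, 0.0, 0.12, -0.264, 0.288, 0.01, 0.085]]])

```text
t: 6.37
eef_pos: [0.4638, 0.1848, 0.3876]
eef_rot: [3.004, 0.919, -0.0]
force: [1.1, -0.3, -0.4]
gripper_width: 0.085
```

```bash
python3 -c "
from w import *
c=grab('wrist',5);c=grab('top',5); plan(.46,.0055,.35,34)"
```

```text
t 6.47 pos [0.4656 0.1792 0.3873] hdg 33.4 tilt 0.25 w 0.0852 F [-0.1  1.4  1.2] q [ 0.42  0.16 -0.95  1.77  0.14  1.28 -1.55]
TURN [ 0.0035  0.0025 -0.0104] SHIFT [-0.1002  0.1418  0.038 ]
```

Request:
servo_tool(motion=[[[0, 0.0, -0.01, -0.1, 0.142, 0.01, 0.085], [0, 0.0, -0.01, -0.1, 0.142, 0.02, 0.085], [0, 0.0, -0.01, -0.1, 0.142, 0.035, 0.085], [0, 0.0, -0.01, -0.1, 0.142, 0.035, 0.085], [0, 0.0, -0.01, -0.1, 0.142, 0.035, 0.085]]])

```text
t: 6.88
eef_pos: [0.46, 0.0068, 0.3512]
eef_rot: [3.002, 0.923, -0.005]
force: [-1.3, 0.3, 0.1]
gripper_width: 0.0847
```

```bash
python3 -c "
from w import *
c=grab('wrist',6); seat(c,.459,.0045,.1,.08); plan(.46,.0055,.2815,34)"
```

```text
plate 24570 z 0.1067 c [460.7   4.4] [121.  120.9] 65.0 slope [ 0.001 -0.002]
grip 1489 z 0.1345 c [461.    4.6] [36.4 13.9] 33.8 slope [-0.033 -0.018]
t 6.93 pos [0.4602 0.0072 0.3512] hdg 34.2 tilt 0.18 w 0.0851 F [-0.  -0.7 -0.7] q [ 0.69  0.06 -0.82  1.91  0.05  1.19 -1.12]
TURN [-0.0002  0.0031  0.003 ] SHIFT [-0.001   0.0013  0.0697]
```

View pics/wrist6.png

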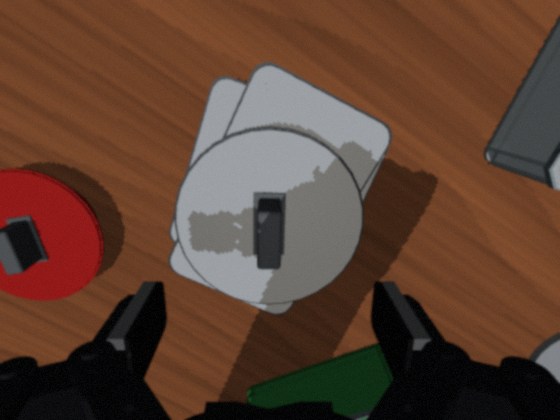

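The white round lid's grip at (269,230) is centred between the jaws. Descending and gripping.

Request:
servo_tool(motion=[[[0, 0, 0, -0.001, 0.002, 0.03, 0.085], [0, 0, 0, -0.001, 0.002, 0.055, 0.085], [0, 0, 0, -0.001, 0.002, 0.069, 0.085], [0, 0, 0, -0.001, 0.002, 0.069, 0.03], [0, 0, 0, -0.001, 0.002, 0.069, 0.0]]])

```text
t: 7.35
eef_pos: [0.4612, 0.0115, 0.284]
eef_rot: [-2.998, -0.935, 0.001]
force: [0.4, 1.1, 0.5]
gripper_width: 0.0631
```

Request:
servo_tool(motion=[[[0, 0, 0, 0, 0, 0, 0.0], [0, 0, 0, 0, 0, 0, 0.0], [0, 0, 0, 0, 0, 0, 0.0], [0, 0, 0, 0, 0, 0, 0.0], [0, 0, 0, 0, 0, 0, 0.0]]])

```text
t: 7.77
eef_pos: [0.4615, 0.0108, 0.2847]
eef_rot: [2.999, 0.934, 0.002]
force: [0.5, -0.1, 3.1]
gripper_width: 0.0125
```

```bash
python3 -c "
from w import *
plan(.4735,-.384,.39,34)"
```

```text
t 7.77 pos [0.4615 0.0108 0.2847] hdg 34.6 tilt 0.08 w 0.0125 F [ 0.5 -0.1  3.1] q [ 0.65  0.16 -0.82  1.99  0.13  1.05 -1.19]
TURN [ 0.001  -0.001   0.0102] SHIFT [-0.2141  0.332  -0.1052]
```

Request:
servo_tool(motion=[[[0, 0, 0, 0, 0, -0.015, 0.0], [0, 0, 0, 0, 0, -0.05, 0.0], [0, 0, 0, 0, 0, -0.09, 0.0], [0, 0, 0, 0, 0, -0.105, 0.0], [0, 0, 0, 0, 0, -0.105, 0.0]]])

```text
t: 8.18
eef_pos: [0.462, 0.0111, 0.3929]
eef_rot: [2.996, 0.933, 0.009]
force: [0.9, -0.7, -1.5]
gripper_width: 0.013
```

```bash
python3 -c "
from w import *
plan(.4735,-.384,.39,34)
c=grab('wrist',7); seat(c,.46,.005,.205,.08); 
c=grab('top',7); seat(c,.46,.005,.205,.08)
plan(.4735,-.384,.39,34)"
```

```text
t 8.18 pos [0.462  0.0111 0.3929] hdg 34.6 tilt 0.37 w 0.013 F [ 0.9 -0.7 -1.5] q [ 0.7   0.02 -0.82  1.85  0.02  1.27 -1.09]
TURN [ 0.0047 -0.0043  0.0103] SHIFT [-0.2149  0.3318  0.0036]
plate 31349 z 0.2145 c [462.4  10. ] [114.  119.3] 72.5 slope [ 0.006 -0.005]
grip 3866 z 0.2421 c [465.1   5.1] [38.5 35.9] 61.1 slope [-0.102 -0.07 ]
plate none
grip none
t 8.28 pos [0.461  0.0107 0.389 ] hdg 34.6 tilt 0.06 w 0.0128 F [-0.3 -0.9 -1.5] q [ 0.7   0.02 -0.82  1.86  0.02  1.26 -1.09]
TURN [ 0.001  -0.0001  0.01  ] SHIFT [-0.2137  0.332  -0.0007]
```

View pics/wrist7.png

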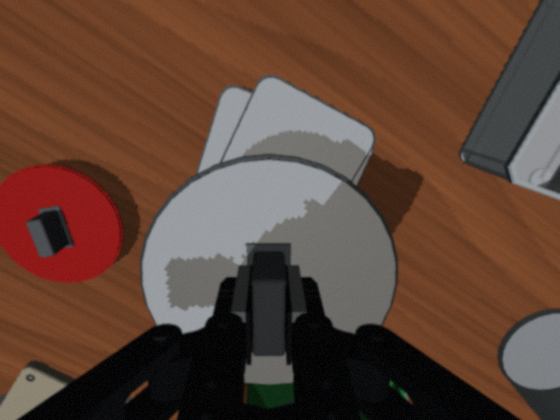

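View pics/top7.png

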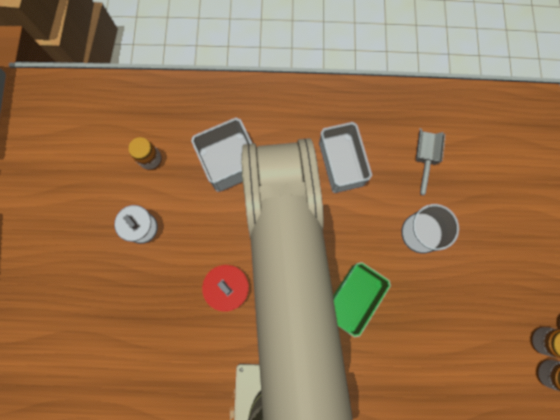

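```bash
cat >> w.py <<'E'
def lidcirc(c,cx,cy,zp,r,t=.006):
    P=cloud(c).reshape(-1,3); Q=P[(abs(P[:,2]-zp)<t)&(np.hypot(P[:,0]-cx,P[:,1]-cy)<r+.02)][:,:2]
    m=Q.mean(0); best={}
    q0=np.array([cx,cy])
    for _ in range(4):
        a=np.degrees(np.arctan2(*(Q-q0).T[::-1])).astype(int)//4; d=np.hypot(*(Q-q0).T)
        E=np.array([Q[a==k][np.argmax(d[a==k])] for k in np.unique(a)])
        f=lambda q:np.hypot(E[:,0]-q[0],E[:,1]-q[1])-q[2]
        s=least_squares(f,[*q0,r],loss='soft_l1',f_scale=.001); q0=s.x[:2]
    print("circle",s.x.round(4),"med resid",np.median(abs(s.fun)).round(5)); return s.x
E
python3 -c "
from w import *
lidcirc(np.load('pics/wrist7.npz'),.461,.009,.2145,.059)
lidcirc(np.load('pics/wrist6.npz'),.461,.0045,.1067,.059)
lidcirc(np.load('pics/wrist4.npz'),.471,.393,.077,.046)
"
```

```text
circle [0.461  0.0071 0.0603] med resid 0.00026
circle [0.4607 0.0043 0.0605] med resid 0.00012
circle [0.4714 0.3925 0.0475] med resid 0.00011
```

Lid grip sits about 3 mm behind the TCP along the tool's x axis, so I'm compensating for that in the placing target.

```bash
python3 -c "
from w import *
plan(.476,-.382,.40,34.6)"
```

```text
t 8.28 pos [0.461  0.0107 0.389 ] hdg 34.6 tilt 0.06 w 0.0128 F [-0.3 -0.9 -1.5] q [ 0.7   0.02 -0.82  1.86  0.02  1.26 -1.09]
TURN [ 0.001  -0.0001 -0.0005] SHIFT [-0.2105  0.3318 -0.0107]
```

Request:
servo_tool(motion=[[[0, 0, 0, -0.011, 0.017, -0.011, 0.0], [0, 0, 0, -0.21, 0.332, -0.011, 0.0], [0, 0, 0, -0.21, 0.332, -0.011, 0.0], [0, 0, 0, -0.21, 0.332, -0.011, 0.0], [0, 0, 0, -0.21, 0.332, -0.011, 0.0]]])

```text
t: 8.7
eef_pos: [0.4678, -0.1779, 0.3983]
eef_rot: [-2.998, -0.934, 0.003]
force: [0.4, -0.6, -1.4]
gripper_width: 0.0129
```

```bash
python3 -c "
from w import *
c=grab('top',8)
plan(.476,-.382,.40,34.6)
X=cloud(c); W=X[180:275,240:330].reshape(-1,3)
W=W[np.hypot(W[:,0]-.46,W[:,1]-.004)<.13]
for lo,hi in [(.028,.042),(.062,.076),(.098,.11)]:
    P=W[(W[:,2]>lo)&(W[:,2]<hi)]
    if len(P)>5: print(lo,len(P),np.median(P[:,2]).round(4),cv2.minAreaRect((P[:,:2]*1000).astype(np.float32)))
"
```

```text
t 8.75 pos [ 0.4666 -0.187   0.3976] hdg 34.1 tilt 0.22 w 0.0124 F [ -3.3 -10.1  -0.8] q [ 0.89  0.11 -0.63  1.76  0.07  1.29 -0.74]
TURN [-0.0003  0.0038 -0.0095] SHIFT [-0.1014  0.1668 -0.002 ]
0.028 693 0.0347 ((461.87554931640625, 0.7785568237304688), (145.2620086669922, 146.00927734375), 14.061288833618164)
0.062 2514 0.07 ((462.56878662109375, 2.6781959533691406), (170.90023803710938, 105.6254653930664), 7.671420574188232)
0.098 40 0.0988 ((462.2762756347656, 3.062317371368408), (33.5265007019043, 12.683505058288574), 1.3225728273391724)
```

Request:
servo_tool(motion=[[[0, 0, 0, -0.101, 0.167, -0.002, 0.0], [0, 0, 0, -0.101, 0.167, -0.002, 0.0], [0, 0, 0, -0.101, 0.167, -0.002, 0.0], [0, 0, 0, -0.101, 0.167, -0.002, 0.0], [0, 0, 0, -0.101, 0.167, -0.002, 0.0]]])

```text
t: 9.17
eef_pos: [0.4789, -0.3749, 0.3994]
eef_rot: [-2.999, -0.929, 0.004]
force: [-0.2, -0.4, -0.1]
gripper_width: 0.0123
```

Request:
servo_tool(motion=[[[0, 0, 0, 0, 0, 0, 0.0], [0, 0, 0, 0, 0, 0, 0.0]]])

```text
t: 9.33
eef_pos: [0.4795, -0.3725, 0.3992]
eef_rot: [-2.997, -0.929, 0.003]
force: [0.6, 0.6, -0.5]
gripper_width: 0.013
```

```bash
python3 -c "
from w import *
plan(.476,-.382,.345,34.6)"
```

```text
t 9.33 pos [ 0.4795 -0.3725  0.3992] hdg 34.4 tilt 0.23 w 0.013 F [ 0.6  0.6 -0.5] q [ 0.99  0.34 -0.52  1.5   0.17  1.35 -0.51]
TURN [-0.004   0.0008 -0.0028] SHIFT [-0.0082  0.0061  0.0542]
```

Request:
servo_tool(motion=[[[0, 0, 0, -0.008, 0.006, 0.015, 0.0], [0, 0, 0, -0.008, 0.006, 0.04, 0.0], [0, 0, 0, -0.008, 0.006, 0.054, 0.0], [0, 0, 0, -0.008, 0.006, 0.054, 0.0], [0, 0, 0, -0.008, 0.006, 0.054, 0.0]]])

```text
t: 9.75
eef_pos: [0.4771, -0.379, 0.3471]
eef_rot: [-2.997, -0.936, 0.002]
force: [-0.4, 0.3, 0.4]
gripper_width: 0.0124
```

```bash
python3 -c "
from w import *
plan(.476,-.382,.2955,34.6)
c=grab('wrist',9);c=grab('scene',9)
cv2.imwrite('pics/s9.png',cv2.resize(c['image'][200:380,60:260,::-1],None,fx=3,fy=3))
plan(.476,-.382,.2955,34.6)"
```

```text
t 9.75 pos [ 0.4771 -0.379   0.3471] hdg 34.7 tilt 0.14 w 0.0124 F [-0.4  0.3  0.4] q [ 1.    0.38 -0.51  1.56  0.19  1.25 -0.5 ]
TURN [-0.0025  0.0004  0.0017] SHIFT [-0.0026  0.002   0.0516]
t 9.85 pos [ 0.4775 -0.3796  0.3491] hdg 34.7 tilt 0.07 w 0.0126 F [ 0.2  0.1 -0.3] q [ 1.    0.38 -0.51  1.56  0.19  1.25 -0.5 ]
TURN [ 0.0011 -0.0005  0.0011] SHIFT [-0.0026  0.001   0.0536]
```

View pics/wrist9.png

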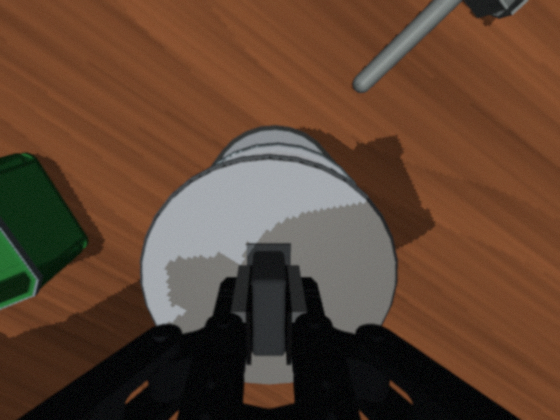

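View pics/s9.png

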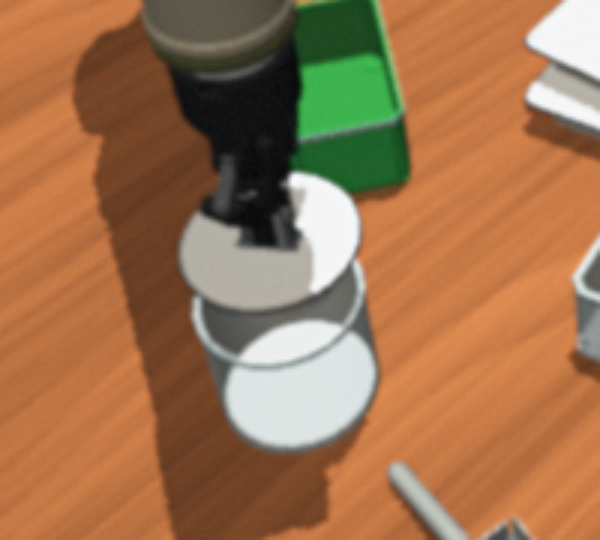

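Lid is held over the large round container and centred left-right. Lowering.

Request:
servo_tool(motion=[[[0, 0, 0, -0.0025, 0.0015, 0.012, 0.0], [0, 0, 0, -0.0025, 0.0015, 0.024, 0.0], [0, 0, 0, -0.0025, 0.0015, 0.034, 0.0], [0, 0, 0, -0.0025, 0.0015, 0.044, 0.0], [0, 0, 0, -0.0025, 0.0015, 0.048, 0.0]]])

```text
t: 10.27
eef_pos: [0.4753, -0.3827, 0.2977]
eef_rot: [-2.997, -0.933, 0.002]
force: [-0.5, 0.5, -0.4]
gripper_width: 0.0128
```

```bash
python3 -c "
from w import *
plan(.476,-.382,.2947,34.6)"
```

```text
t 10.27 pos [ 0.4753 -0.3827  0.2977] hdg 34.6 tilt 0.15 w 0.0128 F [-0.5  0.5 -0.4] q [ 1.    0.43 -0.5   1.61  0.22  1.16 -0.52]
TURN [-0.0026  0.0007 -0.0001] SHIFT [ 0.001  -0.0002  0.003 ]
```

Request:
servo_tool(motion=[[[0, 0, 0, 0, 0, 0.001, 0.0], [0, 0, 0, 0, 0, 0.0015, 0.0], [0, 0, 0, 0, 0, 0.002, 0.0], [0, 0, 0, 0, 0, 0.0025, 0.0], [0, 0, 0, 0, 0, 0.0025, 0.0]]])

```text
t: 10.68
eef_pos: [0.4759, -0.383, 0.2979]
eef_rot: [2.999, 0.934, 0.001]
force: [0.1, -0.2, -1.8]
gripper_width: 0.013
```

Request:
servo_tool(motion=[[[0, 0, 0, 0, 0, 0.001, 0.0], [0, 0, 0, 0, 0, 0.002, 0.0], [0, 0, 0, 0, 0, 0.002, 0.0]]])

```text
t: 10.93
eef_pos: [0.4759, -0.3831, 0.2957]
eef_rot: [2.999, 0.934, 0.0]
force: [0.7, -0.2, 0.3]
gripper_width: 0.013
```

```bash
python3 -c "
from w import *
c=grab('wrist',10);c=grab('scene',10)
cv2.imwrite('pics/s10.png',cv2.resize(c['image'][200:380,60:260,::-1],None,fx=3,fy=3))
plan(.476,-.382,.2947,34.6)"
```

```text
t 11.03 pos [ 0.4758 -0.3831  0.2957] hdg 34.6 tilt 0.03 w 0.0126 F [ 0.1  0.4 -0.1] q [ 1.    0.43 -0.5   1.61  0.22  1.16 -0.52]
TURN [ 0.0005 -0.0001 -0.0002] SHIFT [ 0.0007 -0.0008  0.001 ]
```

View pics/s10.png

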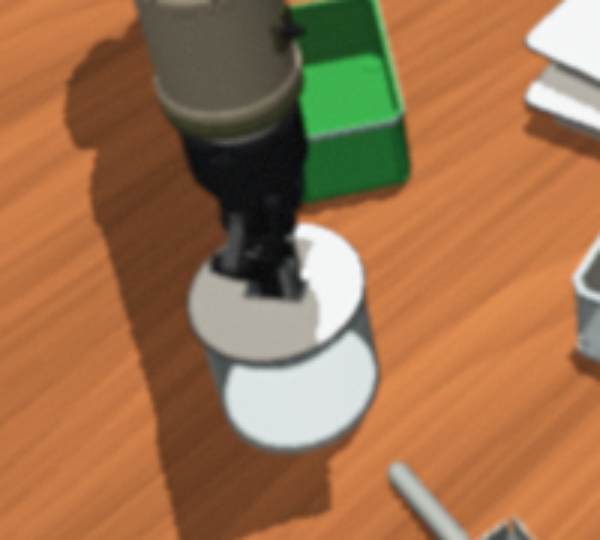

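The lid looks on and nearly down. Next is a gentle push of the last millimetres.

Request:
servo_tool(motion=[[[0, 0, 0, 0, 0, 0.001, 0.0], [0, 0, 0, 0, 0, 0.001, 0.0], [0, 0, 0, 0, 0, 0.0015, 0.0]]])

```text
t: 11.28
eef_pos: [0.4759, -0.383, 0.2956]
eef_rot: [2.999, 0.934, 0.0]
force: [-5.4, 3.6, 17.0]
gripper_width: 0.0125
```

Request:
servo_tool(motion=[[[0, 0, 0, 0, 0, 0.001, 0.0], [0, 0, 0, 0, 0, 0.001, 0.0]]])

```text
t: 11.45
eef_pos: [0.476, -0.383, 0.2957]
eef_rot: [2.998, 0.933, 0.0]
force: [-8.7, 4.7, 21.0]
gripper_width: 0.0124
```

Firmly seated with 21 N on it. Releasing.

Request:
servo_tool(motion=[[[0, 0, 0, 0, 0, -0.002, 0.0], [0, 0, 0, 0, 0, -0.002, 0.0], [0, 0, 0, 0, 0, -0.002, 0.02], [0, 0, 0, 0, 0, -0.002, 0.04], [0, 0, 0, 0, 0, -0.002, 0.05]]])

```text
t: 11.87
eef_pos: [0.4757, -0.3829, 0.2946]
eef_rot: [-2.999, -0.934, 0.0]
force: [-0.9, 0.2, 0.2]
gripper_width: 0.0429
```

Request:
servo_tool(motion=[[[0, 0, 0, 0, 0, 0, 0.06], [0, 0, 0, 0, 0, -0.02, 0.06], [0, 0, 0, 0, 0, -0.06, 0.06], [0, 0, 0, 0, 0, -0.1, 0.085], [0, 0, 0, 0, 0, -0.1, 0.085]]])

```text
t: 12.28
eef_pos: [0.4771, -0.3832, 0.4032]
eef_rot: [2.991, 0.932, 0.01]
force: [0.9, 0.4, 0.5]
gripper_width: 0.0816
```

```bash
python3 -c "
from w import *
c=grab('wrist',11); seat(c,.474,-.384,.11,.08)
plan(.464,.0035,.40,7.7)"
```

```text
plate 17993 z 0.1172 c [ 473.5 -387.4] [121.  120.8] 17.1 slope [ 0.001 -0.002]
grip 1045 z 0.1451 c [ 473.6 -387.1] [36.4 13.6] 34.7 slope [-0.03  -0.022]
t 12.33 pos [ 0.4767 -0.3831  0.3996] hdg 34.6 tilt 0.44 w 0.085 F [ 0.2  0.3 -1.1] q [ 1.01  0.35 -0.51  1.49  0.17  1.34 -0.49]
TURN [ 0.0067 -0.0038  0.4695] SHIFT [ 0.2091 -0.3255 -0.0023]
```

View pics/wrist11.png

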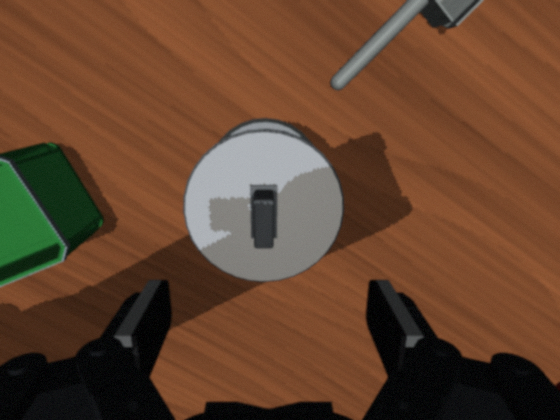

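The large round lid is seated flat, grip at (263,215) and slope ≈0. Next is the oblong lid, plate heading about 7.7°.

Request:
servo_tool(motion=[[[0, 0, 0.09, 0.209, -0.3255, -0.002, 0.085], [0, 0, 0.18, 0.209, -0.3255, -0.002, 0.085], [0, 0, 0.27, 0.209, -0.3255, -0.002, 0.085], [0, 0, 0.36, 0.209, -0.3255, -0.002, 0.085], [0, 0, 0.47, 0.209, -0.3255, -0.002, 0.085]]])

```text
t: 12.75
eef_pos: [0.4682, -0.1729, 0.3952]
eef_rot: [-3.135, -0.203, 0.001]
force: [1.9, 1.1, 1.0]
gripper_width: 0.0851
```

```bash
python3 -c "
from w import *
plan(.463,.0035,.38,7.7)"
```

```text
t 12.75 pos [ 0.4682 -0.1729  0.3952] hdg 7.4 tilt 0.05 w 0.0851 F [1.9 1.1 1. ] q [ 0.83  0.1  -0.6   1.77  0.06  1.29 -1.22]
TURN [-0.0002  0.0009 -0.0051] SHIFT [ 0.0176 -0.1756  0.0152]
```

Request:
servo_tool(motion=[[[0, 0, 0, 0.0176, -0.1756, 0.015, 0.085], [0, 0, 0, 0.0176, -0.1756, 0.03, 0.085], [0, 0, 0, 0.0176, -0.1756, 0.05, 0.085], [0, 0, 0, 0.0176, -0.1756, 0.065, 0.085], [0, 0, 0, 0.0176, -0.1756, 0.065, 0.085]]])

```text
t: 13.17
eef_pos: [0.4616, 0.0053, 0.3291]
eef_rot: [-3.134, -0.215, 0.002]
force: [0.4, -0.7, -1.5]
gripper_width: 0.085
```

Request:
servo_tool(motion=[[[0, 0, 0, 0, 0, 0, 0.085], [0, 0, 0, 0, 0, 0, 0.085]]])

```text
t: 13.33
eef_pos: [0.4624, 0.0025, 0.33]
eef_rot: [-3.134, -0.214, 0.003]
force: [-0.3, -0.5, 0.5]
gripper_width: 0.085
```

```bash
python3 -c "
from w import *
c=grab('wrist',12); seat(c,.463,.0035,.065,.12); plan(.463,.0035,.2465,7.7)"
```

```text
plate 36179 z 0.0718 c [463.7   2.8] [170.6 106.1] 8.0 slope [ 0.001 -0.001]
grip 1332 z 0.0997 c [464.3   3. ] [35.5 14. ] 8.1 slope [-0.041  0.   ]
t 13.38 pos [0.4628 0.0012 0.3307] hdg 7.7 tilt 0.05 w 0.0848 F [ 0.4 -1.1  0.1] q [ 0.64  0.09 -0.76  1.93  0.07  1.14 -1.59]
TURN [-0.      0.0009 -0.0002] SHIFT [ 0.0006 -0.0022  0.0842]
```

View pics/wrist12.png

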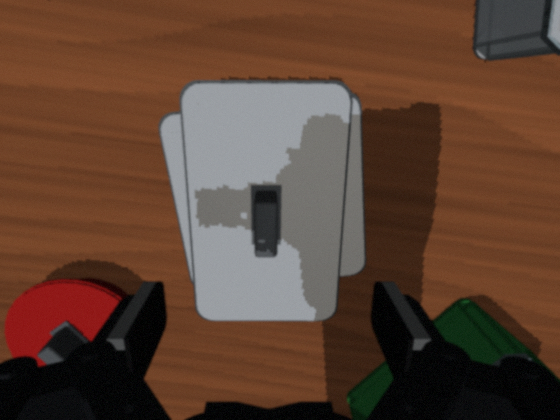

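The oblong lid's grip at (266,220) is centred, heading 8°. The fingers clear the red lid. Descending.

Request:
servo_tool(motion=[[[0, 0, 0, 0.001, -0.002, 0.03, 0.085], [0, 0, 0, 0.001, -0.002, 0.06, 0.085], [0, 0, 0, 0.001, -0.002, 0.084, 0.085], [0, 0, 0, 0.001, -0.002, 0.084, 0.05], [0, 0, 0, 0.001, -0.002, 0.084, 0.03]]])

```text
t: 13.8
eef_pos: [0.4637, 0.0026, 0.2471]
eef_rot: [-3.134, -0.207, 0.003]
force: [0.2, 0.1, 0.7]
gripper_width: 0.0635
```

```bash
python3 -c "
from w import *
plan(.463,.0035,.2465,7.7)"
```

```text
t 13.8 pos [0.4637 0.0026 0.2471] hdg 7.6 tilt 0.1 w 0.0635 F [0.2 0.1 0.7] q [ 0.59  0.22 -0.75  2.02  0.18  0.97 -1.68]
TURN [-0.0007  0.0016 -0.0022] SHIFT [-0.0006 -0.001   0.0006]
```

Request:
servo_tool(motion=[[[0, 0, 0, 0, 0, 0, 0.0], [0, 0, 0, 0, 0, 0, 0.0], [0, 0, 0, 0, 0, 0, 0.0], [0, 0, 0, 0, 0, 0, 0.0], [0, 0, 0, 0, 0, 0, 0.0]]], squeeze=80)

```text
t: 14.22
eef_pos: [0.4641, 0.0035, 0.2481]
eef_rot: [3.134, 0.209, 0.003]
force: [-0.7, -0.8, 6.6]
gripper_width: 0.0126
```

Request:
servo_tool(motion=[[[0, 0, 0, 0, 0, 0, 0.0], [0, 0, 0, 0, 0, -0.01, 0.0], [0, 0, 0, 0, 0, -0.04, 0.0], [0, 0, 0, 0, 0, -0.08, 0.0], [0, 0, 0, 0, 0, -0.12, 0.0]]])

```text
t: 14.63
eef_pos: [0.4629, 0.0041, 0.3686]
eef_rot: [-3.133, -0.212, 0.003]
force: [1.9, -0.7, -0.9]
gripper_width: 0.0122
```

```bash
python3 -c "
from w import *
c=grab('wrist',13); seat(c,.463,.0035,.185,.12); plan(.673,-.1615,.37,16.3)"
```

```text
plate 53957 z 0.1919 c [463.4   2.9] [167.1 106.5] 7.7 slope [-0.004  0.001]
grip 3929 z 0.2197 c [ 4.648e+02 -3.000e-01] [36.  34.8] 37.4 slope [-0.069 -0.007]
t 14.68 pos [0.4649 0.0049 0.3767] hdg 7.8 tilt 0.49 w 0.0123 F [ 5.1 -0.1  7.1] q [ 0.66  0.04 -0.77  1.87  0.03  1.23 -1.56]
TURN [ 0.0025 -0.0082 -0.149 ] SHIFT [0.1836 0.193  0.0086]
```

View pics/wrist13.png

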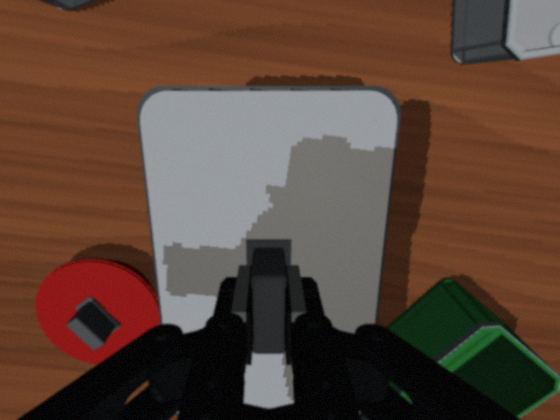

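Request:
servo_tool(motion=[[[0, 0, -0.05, 0.02, 0.021, 0.0, 0.0], [0, 0, -0.1, 0.1836, 0.193, 0.0, 0.0], [0, 0, -0.149, 0.1836, 0.193, 0.0, 0.0], [0, 0, -0.149, 0.1836, 0.193, 0.0, 0.0], [0, 0, -0.149, 0.1836, 0.193, 0.0, 0.0]]])

```text
t: 15.1
eef_pos: [0.6173, -0.1204, 0.3674]
eef_rot: [3.11, 0.442, -0.0]
force: [0.9, 0.1, 0.1]
gripper_width: 0.0127
```

```bash
python3 -c "
from w import *
plan(.673,-.1615,.37,16.3)"
```

```text
t 15.1 pos [ 0.6173 -0.1204  0.3674] hdg 16.2 tilt 0.03 w 0.0127 F [0.9 0.1 0.1] q [ 0.62  0.44 -0.67  1.47  0.28  1.32 -1.36]
TURN [ 0.0003  0.0004 -0.0018] SHIFT [ 0.042   0.055  -0.0026]
```

Request:
servo_tool(motion=[[[0, 0, 0, 0.021, 0.0275, 0.0, 0.0], [0, 0, 0, 0.042, 0.055, 0.0, 0.0], [0, 0, 0, 0.042, 0.055, 0.02, 0.0], [0, 0, 0, 0.042, 0.055, 0.045, 0.0], [0, 0, 0, 0.042, 0.055, 0.045, 0.0]]])

```text
t: 15.52
eef_pos: [0.6709, -0.1602, 0.317]
eef_rot: [-3.107, -0.442, 0.011]
force: [-2.3, 0.2, -1.3]
gripper_width: 0.0124
```

Request:
servo_tool(motion=[[[0, 0, 0, 0, 0, 0, 0.0], [0, 0, 0, 0, 0, 0, 0.0]]])

```text
t: 15.68
eef_pos: [0.6719, -0.1596, 0.3238]
eef_rot: [3.11, 0.443, 0.002]
force: [0.6, 0.5, -0.8]
gripper_width: 0.0129
```

```bash
python3 -c "
from w import *
c=grab('wrist',14);c=grab('scene',14)
cv2.imwrite('pics/s14.png',cv2.resize(c['image'][180:360,200:400,::-1],None,fx=3,fy=3))
plan(.673,-.1615,.2625,16.3)"
```

```text
t 15.78 pos [ 0.6721 -0.1597  0.3244] hdg 16.2 tilt 0.16 w 0.0124 F [ 0.5  0.2 -1.2] q [ 0.59  0.6  -0.63  1.34  0.35  1.31 -1.33]
TURN [ 0.0014 -0.0023 -0.0015] SHIFT [0.0002 0.0019 0.0619]
```

View pics/wrist14.png

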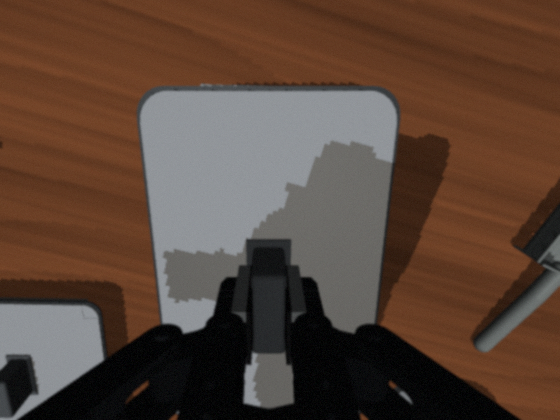

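View pics/s14.png

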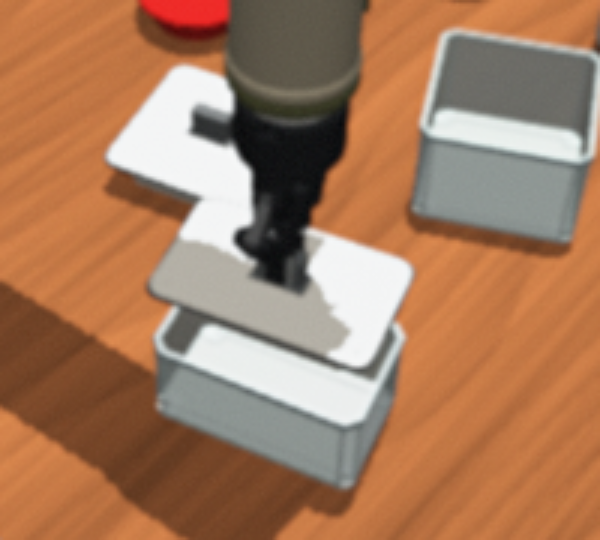

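The oblong lid is over its box with its sides parallel. Lowering.

Request:
servo_tool(motion=[[[0, 0, 0, 0, 0.002, 0.012, 0.0], [0, 0, 0, 0, 0.002, 0.025, 0.0], [0, 0, 0, 0, 0.002, 0.036, 0.0], [0, 0, 0, 0, 0.002, 0.046, 0.0], [0, 0, 0, 0, 0.002, 0.054, 0.0]]])

```text
t: 16.2
eef_pos: [0.672, -0.1618, 0.266]
eef_rot: [-3.11, -0.443, 0.003]
force: [0.1, 0.1, -1.3]
gripper_width: 0.0125
```

Request:
servo_tool(motion=[[[0, 0, 0, 0, 0, 0.002, 0.0], [0, 0, 0, 0, 0, 0.003, 0.0], [0, 0, 0, 0, 0, 0.003, 0.0]]])

```text
t: 16.45
eef_pos: [0.6725, -0.1618, 0.2651]
eef_rot: [-3.11, -0.443, -0.0]
force: [-0.2, 0.3, -0.9]
gripper_width: 0.0124
```

```bash
python3 -c "
from w import *
plan(.673,-.1615,.2625,16.3)"
```

```text
t 16.45 pos [ 0.6725 -0.1618  0.2651] hdg 16.2 tilt 0.01 w 0.0124 F [-0.2  0.3 -0.9] q [ 0.58  0.65 -0.61  1.39  0.38  1.21 -1.35]
TURN [-0.     -0.0001 -0.0016] SHIFT [ 0.0005 -0.0001  0.0026]
```

Request:
servo_tool(motion=[[[0, 0, 0, 0, 0, 0.001, 0.0], [0, 0, 0, 0, 0, 0.002, 0.0], [0, 0, 0, 0, 0, 0.003, 0.0], [0, 0, 0, 0, 0, 0.003, 0.0]]])

```text
t: 16.78
eef_pos: [0.6726, -0.1617, 0.264]
eef_rot: [3.109, 0.442, 0.002]
force: [-5.7, 1.0, 9.3]
gripper_width: 0.0122
```

```bash
python3 -c "
from w import *
plan(.673,-.1615,.2625,16.3)"
```

```text
t 16.78 pos [ 0.6726 -0.1617  0.264 ] hdg 16.2 tilt 0.08 w 0.0122 F [-5.7  1.   9.3] q [ 0.58  0.65 -0.61  1.39  0.38  1.21 -1.35]
TURN [ 0.001  -0.001  -0.0018] SHIFT [ 0.0004 -0.0001  0.0015]
```

Request:
servo_tool(motion=[[[0, 0, 0, 0, 0, 0.001, 0.0], [0, 0, 0, 0, 0, 0.0015, 0.0], [0, 0, 0, 0, 0, 0.0015, 0.0]]])

```text
t: 17.03
eef_pos: [0.6726, -0.1616, 0.2639]
eef_rot: [3.109, 0.442, 0.002]
force: [-11.7, 1.3, 19.8]
gripper_width: 0.012
```

```bash
python3 -c "
from w import *
plan(.673,-.1615,.2625,16.3)
c=grab('scene',15)
cv2.imwrite('pics/s15.png',cv2.resize(c['image'][220:360,220:360,::-1],None,fx=4,fy=4,interpolation=3))
"
```

```text
t 17.03 pos [ 0.6726 -0.1616  0.2639] hdg 16.2 tilt 0.11 w 0.012 F [-11.7   1.3  19.8] q [ 0.58  0.65 -0.61  1.39  0.38  1.21 -1.35]
TURN [ 0.0016 -0.0011 -0.0019] SHIFT [ 0.0004 -0.      0.0014]
```

View pics/s15.png

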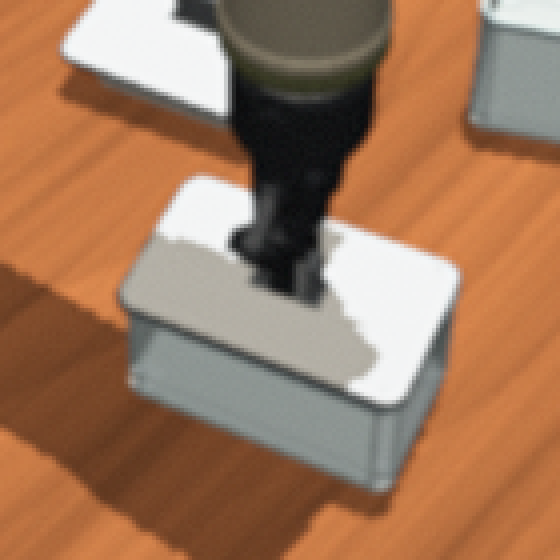

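The oblong lid is seated flat on its box. Releasing.

Request:
servo_tool(motion=[[[0, 0, 0, 0, 0, -0.003, 0.0], [0, 0, 0, 0, 0, -0.003, 0.0], [0, 0, 0, 0, 0, -0.003, 0.02], [0, 0, 0, 0, 0, -0.003, 0.04], [0, 0, 0, 0, 0, -0.003, 0.05]]])

```text
t: 17.5
eef_pos: [0.6724, -0.1618, 0.2634]
eef_rot: [-3.11, -0.443, 0.0]
force: [-0.1, -0.1, 0.2]
gripper_width: 0.0434
```

Request:
servo_tool(motion=[[[0, 0, 0, 0, 0, 0, 0.06], [0, 0, 0, 0, 0, -0.02, 0.06], [0, 0, 0, 0, 0, -0.06, 0.06], [0, 0, 0, 0, 0, -0.1, 0.085], [0, 0, 0, 0, 0, -0.1, 0.085]]])

```text
t: 17.92
eef_pos: [0.6738, -0.1614, 0.3726]
eef_rot: [3.107, 0.442, 0.017]
force: [0.8, 0.6, 1.9]
gripper_width: 0.0816
```

```bash
python3 - <<'E'
from w import *
c=grab('wrist',16); seat(c,.673,-.162,.08,.12)
c=grab('top',16)
X=cloud(c); W=X[180:275,240:330].reshape(-1,3)
W=W[np.hypot(W[:,0]-.46,W[:,1]-.004)<.13]
for lo,hi in [(.028,.042),(.055,.075)]:
    P=W[(W[:,2]>lo)&(W[:,2]<hi)]
    if len(P)>5: print(lo,len(P),np.median(P[:,2]).round(4),cv2.minAreaRect((P[:,:2]*1000).astype(np.float32)))
cv2.imwrite('pics/t16.png',cv2.resize(c['image'][110:290,200:380,::-1],None,fx=3,fy=3,interpolation=3))
plan(.463,.0015,.38,14)
E
```

```text
plate 29257 z 0.0872 c [ 672.2 -164.1] [172.2 105.8] 16.2 slope [ 0.001 -0.001]
grip 1074 z 0.115 c [ 672.9 -163.9] [35.5 13.9] 16.2 slope [-0.034 -0.007]
0.028 2784 0.0351 ((461.8697814941406, 0.6471176147460938), (146.75701904296875, 145.54653930664062), 14.344188690185547)
0.055 74 0.0629 ((461.3563232421875, 0.47641658782958984), (35.799156188964844, 13.99678897857666), 12.73591423034668)
t 18.02 pos [ 0.6728 -0.1616  0.3657] hdg 16.2 tilt 0.22 w 0.085 F [ 0.5 -0.4 -1.4] q [ 0.59  0.58 -0.63  1.29  0.34  1.38 -1.32]
TURN [ 0.0018 -0.0033  0.0384] SHIFT [-0.156  -0.2152 -0.0152]
```

View pics/t16.png

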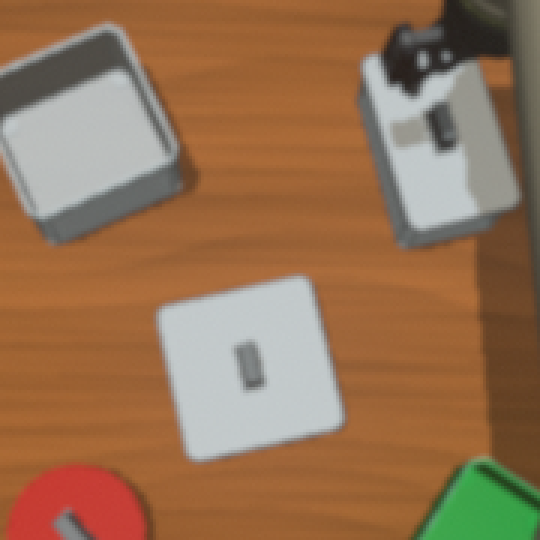

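View pics/wrist16.png

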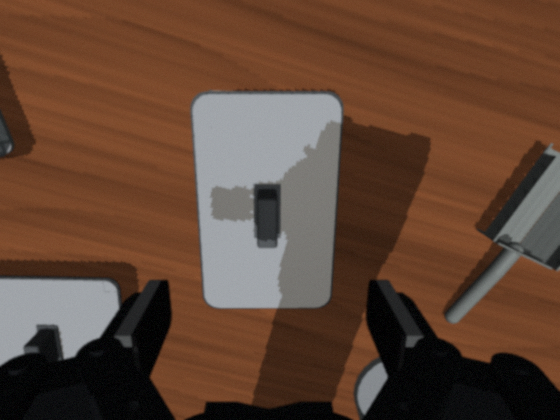

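Top crop: oblong lid seated (grip ≈(442,125) in the crop). The square lid is alone on the counter with its grip at crop (249,365), heading ≈14°.

Request:
servo_tool(motion=[[[0, 0, 0.02, -0.156, -0.215, 0, 0.085], [0, 0, 0.034, -0.156, -0.215, 0, 0.085], [0, 0, 0.034, -0.156, -0.215, 0, 0.085], [0, 0, 0.034, -0.156, -0.215, 0, 0.085], [0, 0, 0.034, -0.156, -0.215, 0, 0.085]]])

```text
t: 18.43
eef_pos: [0.5058, -0.0333, 0.3617]
eef_rot: [-3.117, -0.389, 0.004]
force: [0.4, 0.8, 1.7]
gripper_width: 0.0851
```

```bash
python3 -c "
from w import *
plan(.4625,.0013,.30,14.2)"
```

```text
t 18.43 pos [ 0.5058 -0.0333  0.3617] hdg 14.2 tilt 0.15 w 0.0851 F [0.4 0.8 1.7] q [ 0.68  0.17 -0.76  1.79  0.13  1.23 -1.44]
TURN [-0.0008  0.0024  0.0002] SHIFT [-0.0334 -0.0441  0.0618]
```

Request:
servo_tool(motion=[[[0, 0, 0, -0.0334, -0.044, 0.02, 0.085], [0, 0, 0, -0.0334, -0.044, 0.04, 0.085], [0, 0, 0, -0.0334, -0.044, 0.06, 0.085], [0, 0, 0, -0.0334, -0.044, 0.06, 0.085], [0, 0, 0, -0.0334, -0.044, 0.06, 0.085]]])

```text
t: 18.85
eef_pos: [0.4643, 0.0, 0.3027]
eef_rot: [-3.117, -0.39, 0.004]
force: [0.5, -0.1, 0.5]
gripper_width: 0.0847
```

```bash
python3 -c "
from w import *
c=grab('wrist',17); seat(c,.4625,.001,.03,.12);c=grab('top',17); plan(.4625,.0013,.2115,14.2)"
```

```text
plate 40089 z 0.037 c [462.5   0.9] [146.5 146.4] 14.5 slope [ 0.001 -0.001]
grip 1237 z 0.0648 c [463.2   1. ] [35.8 13.8] 14.5 slope [-0.043  0.009]
t 18.95 pos [ 0.4654 -0.      0.3043] hdg 14.2 tilt 0.05 w 0.0852 F [ 0.   0.5 -0.9] q [ 0.66  0.14 -0.79  1.96  0.11  1.09 -1.5 ]
TURN [-0.0005 -0.0007  0.0003] SHIFT [-0.0025 -0.0019  0.0928]
```

View pics/wrist17.png

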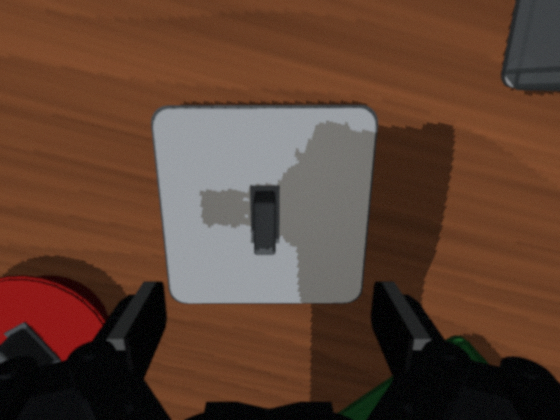

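Request:
servo_tool(motion=[[[0, 0, 0, -0.0025, -0.0015, 0.035, 0.085], [0, 0, 0, -0.0025, -0.0015, 0.07, 0.085], [0, 0, 0, -0.0025, -0.0015, 0.092, 0.085], [0, 0, 0, -0.0025, -0.0015, 0.092, 0.05], [0, 0, 0, -0.0025, -0.0015, 0.092, 0.03]]])

```text
t: 19.37
eef_pos: [0.4624, 0.0011, 0.212]
eef_rot: [-3.116, -0.389, 0.001]
force: [-0.7, -0.7, 0.0]
gripper_width: 0.0632
```

```bash
python3 -c "
from w import *
plan(.4625,.0013,.2115,14.2)"
```

```text
t 19.37 pos [0.4624 0.0011 0.212 ] hdg 14.2 tilt 0.08 w 0.0632 F [-0.7 -0.7  0. ] q [ 0.6   0.28 -0.76  2.05  0.24  0.91 -1.62]
TURN [-0.0013  0.0007  0.0006] SHIFT [ 0.0001 -0.0002  0.0005]
```

Request:
servo_tool(motion=[[[0, 0, 0, 0, 0, 0, 0.0], [0, 0, 0, 0, 0, 0, 0.0], [0, 0, 0, 0, 0, 0, 0.0], [0, 0, 0, 0, 0, 0, 0.0], [0, 0, 0, 0, 0, 0, 0.0]]], squeeze=90)

```text
t: 19.78
eef_pos: [0.4626, 0.0009, 0.2129]
eef_rot: [3.116, 0.389, 0.003]
force: [-1.1, -2.1, 7.5]
gripper_width: 0.0123
```

Request:
servo_tool(motion=[[[0, 0, 0, 0, 0, 0, 0.0], [0, 0, 0, 0, 0, -0.01, 0.0], [0, 0, 0, 0, 0, -0.04, 0.0], [0, 0, 0, 0, 0, -0.08, 0.0], [0, 0, 0, 0, 0, -0.12, 0.0]]])

```text
t: 20.2
eef_pos: [0.4612, 0.0018, 0.3333]
eef_rot: [-3.116, -0.392, 0.002]
force: [1.0, -1.3, -1.2]
gripper_width: 0.0124
```

Request:
servo_tool(motion=[[[0, 0, 0, 0, 0, -0.04, 0.0], [0, 0, 0, 0, 0, -0.06, 0.0], [0, 0, 0, 0, 0, -0.06, 0.0], [0, 0, 0, 0, 0, -0.06, 0.0]]])

```text
t: 20.53
eef_pos: [0.4618, 0.0015, 0.3929]
eef_rot: [3.116, 0.39, 0.004]
force: [-0.1, -0.0, -1.7]
gripper_width: 0.0119
```

```bash
python3 - <<'E'
from w import *
c=grab('wrist',18); seat(c,.4625,.001,.21,.12); plan(.6675,.160,.39,26)
c=np.load('pics/top17.npz')
P=cloud(c)[105:200,180:275].reshape(-1,3); P=P[abs(P[:,2]-.1)<.006]
print(cv2.minAreaRect((P[:,:2]*1000).astype(np.float32)))
E
```

```text
plate 65987 z 0.2168 c [ 4.632e+02 -4.000e-01] [144.7 147. ] 14.4 slope [ 0.    -0.002]
grip 3949 z 0.2446 c [465.  -2.] [35.8 35.4] 48.8 slope [-0.06  -0.017]
t 20.58 pos [0.4615 0.0013 0.3915] hdg 14.3 tilt 0.03 w 0.0123 F [-0.9 -0.9 -1.9] q [ 0.7   0.02 -0.8   1.86  0.02  1.27 -1.43]
TURN [ 5.000e-04  1.000e-04 -2.049e-01] SHIFT [ 0.2387 -0.103   0.0015]
((666.6219482421875, 159.0228271484375), (143.38534545898438, 143.11607360839844), 26.758804321289062)
```

View pics/wrist18.png

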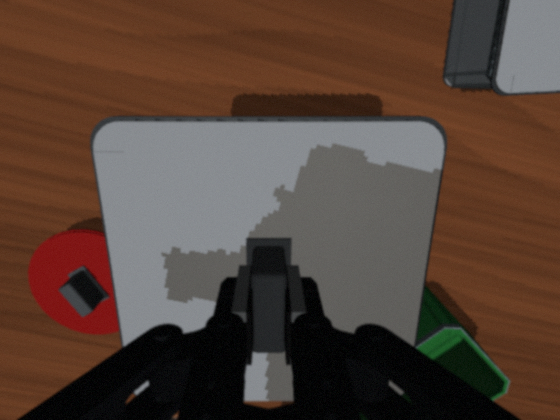

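Request:
servo_tool(motion=[[[0, 0, -0.05, 0.02, -0.009, 0, 0.0], [0, 0, -0.11, 0.239, -0.103, 0, 0.0], [0, 0, -0.16, 0.239, -0.103, 0, 0.0], [0, 0, -0.209, 0.239, -0.103, 0, 0.0], [0, 0, -0.209, 0.239, -0.103, 0, 0.0]]])

```text
t: 21.0
eef_pos: [0.6125, 0.1171, 0.3891]
eef_rot: [-3.059, -0.716, 0.005]
force: [0.6, -0.9, -0.5]
gripper_width: 0.0125
```

```bash
python3 -c "
from w import *
plan(.6675,.160,.39,26.4)"
```

```text
t 21.0 pos [0.6125 0.1171 0.3891] hdg 26.4 tilt 0.19 w 0.0125 F [ 0.6 -0.9 -0.5] q [ 0.36  0.47 -0.85  1.45  0.35  1.38 -1.61]
TURN [-0.001   0.0032 -0.0008] SHIFT [ 0.0683 -0.014  -0.0011]
```

Request:
servo_tool(motion=[[[0, 0, 0, 0.035, -0.007, 0, 0.0], [0, 0, 0, 0.068, -0.014, 0, 0.0], [0, 0, 0, 0.068, -0.014, 0.02, 0.0], [0, 0, 0, 0.068, -0.014, 0.05, 0.0], [0, 0, 0, 0.068, -0.014, 0.05, 0.0]]])

```text
t: 21.42
eef_pos: [0.6648, 0.1591, 0.3334]
eef_rot: [-3.058, -0.716, 0.018]
force: [-0.2, -1.8, -3.5]
gripper_width: 0.012
```

Request:
servo_tool(motion=[[[0, 0, 0, 0, 0, 0, 0.0], [0, 0, 0, 0, 0, 0, 0.0], [0, 0, 0, 0, 0, 0, 0.0]]])

```text
t: 21.67
eef_pos: [0.6663, 0.1588, 0.3433]
eef_rot: [3.06, 0.712, 0.003]
force: [0.6, -0.6, -1.2]
gripper_width: 0.0125
```

```bash
python3 -c "
from w import *
c=grab('wrist',19);c=grab('scene',19)
cv2.imwrite('pics/s19.png',cv2.resize(c['image'][120:300,280:460,::-1],None,fx=3,fy=3))
plan(.6675,.160,.282,26.4)"
```

```text
t 21.77 pos [0.6662 0.1588 0.3433] hdg 26.2 tilt 0.13 w 0.0121 F [-0.1  0.6 -1.2] q [ 0.22  0.63 -0.8   1.33  0.44  1.37 -1.68]
TURN [ 0.0007 -0.0021 -0.0034] SHIFT [ 0.0015 -0.0005  0.0613]
```

View pics/wrist19.png

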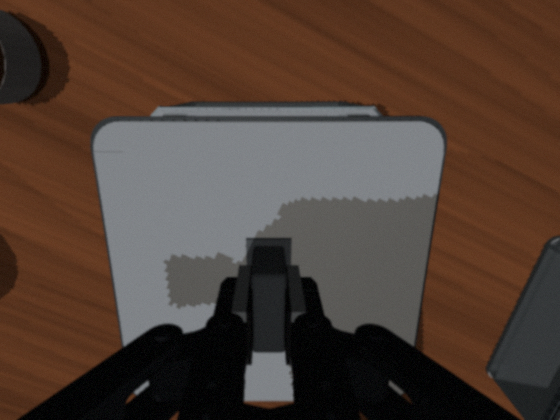

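View pics/s19.png

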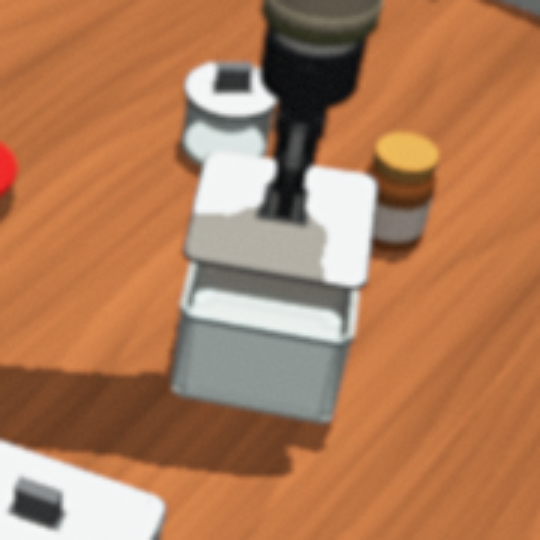

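The square lid is over its box with edges parallel to the rim, clear of the jar. Lowering.

Request:
servo_tool(motion=[[[0, 0, -0.003, 0.0015, -0.0005, 0.012, 0.0], [0, 0, -0.003, 0.0015, -0.0005, 0.025, 0.0], [0, 0, -0.003, 0.0015, -0.0005, 0.036, 0.0], [0, 0, -0.003, 0.0015, -0.0005, 0.046, 0.0], [0, 0, -0.003, 0.0015, -0.0005, 0.053, 0.0]]])

```text
t: 22.18
eef_pos: [0.6669, 0.1598, 0.2863]
eef_rot: [3.058, 0.718, -0.004]
force: [-0.8, 0.2, -0.8]
gripper_width: 0.0122
```

Request:
servo_tool(motion=[[[0, 0, 0, 0, 0, 0.002, 0.0], [0, 0, 0, 0, 0, 0.003, 0.0], [0, 0, 0, 0, 0, 0.003, 0.0]]])

```text
t: 22.43
eef_pos: [0.6673, 0.1601, 0.2857]
eef_rot: [-3.059, -0.717, -0.0]
force: [-0.1, 0.7, -1.0]
gripper_width: 0.0121
```

```bash
python3 -c "
from w import *
plan(.6675,.160,.282,26.4)"
```

```text
t 22.43 pos [0.6673 0.1601 0.2857] hdg 26.4 tilt 0.01 w 0.0121 F [-0.1  0.7 -1. ] q [ 0.22  0.67 -0.78  1.38  0.48  1.27 -1.7 ]
TURN [-0.     -0.0002  0.    ] SHIFT [0.0001 0.0002 0.0037]
```

Request:
servo_tool(motion=[[[0, 0, 0, 0, 0, 0.001, 0.0], [0, 0, 0, 0, 0, 0.002, 0.0], [0, 0, 0, 0, 0, 0.003, 0.0], [0, 0, 0, 0, 0, 0.003, 0.0]]])

```text
t: 22.77
eef_pos: [0.6674, 0.1601, 0.2834]
eef_rot: [3.058, 0.717, 0.001]
force: [-0.8, 0.1, 2.5]
gripper_width: 0.0121
```

Request:
servo_tool(motion=[[[0, 0, 0, 0, 0, 0.001, 0.0], [0, 0, 0, 0, 0, 0.0015, 0.0], [0, 0, 0, 0, 0, 0.0015, 0.0]]])

```text
t: 23.02
eef_pos: [0.6673, 0.1602, 0.2833]
eef_rot: [3.058, 0.717, 0.002]
force: [-6.3, -3.6, 13.2]
gripper_width: 0.0123
```

Contact, seated. Releasing.

Request:
servo_tool(motion=[[[0, 0, 0, 0, 0, -0.0015, 0.0], [0, 0, 0, 0, 0, -0.0015, 0.0], [0, 0, 0, 0, 0, -0.0015, 0.02], [0, 0, 0, 0, 0, -0.0015, 0.04], [0, 0, 0, 0, 0, -0.0015, 0.05]]])

```text
t: 23.43
eef_pos: [0.6673, 0.16, 0.2823]
eef_rot: [3.059, 0.717, -0.0]
force: [0.2, -0.3, -0.3]
gripper_width: 0.0434
```

Request:
servo_tool(motion=[[[0, 0, 0, 0, 0, 0, 0.06], [0, 0, 0, 0, 0, -0.02, 0.06], [0, 0, 0, 0, 0, -0.06, 0.06], [0, 0, 0, 0, 0, -0.1, 0.085], [0, 0, 0, 0, 0, -0.1, 0.085]]])

```text
t: 23.85
eef_pos: [0.668, 0.1611, 0.3912]
eef_rot: [-3.058, -0.717, -0.017]
force: [0.6, -0.1, 0.7]
gripper_width: 0.0819
```

```bash
python3 -c "
from w import *
c=grab('wrist',20); seat(c,.667,.16,.1,.12)
plan(.45,0,.42,26)"
```

```text
plate 34906 z 0.1072 c [668.1 158.3] [146.1 146.2] 26.5 slope [ 0.001 -0.001]
grip 1093 z 0.135 c [668.2 158.3] [36.2 13.8] 26.7 slope [-0.022 -0.027]
t 23.9 pos [0.6678 0.1609 0.3875] hdg 26.4 tilt 0.43 w 0.0848 F [-0.1  0.  -0.3] q [ 0.22  0.6  -0.81  1.27  0.43  1.44 -1.66]
TURN [ 0.0011 -0.0075  0.0069] SHIFT [-0.2663  0.0473 -0.0344]
```

The square lid is seated. I'll back the arm off for a full check.

Request:
servo_tool(motion=[[[0, 0, 0, -0.266, 0.047, -0.034, 0.085], [0, 0, 0, -0.266, 0.047, -0.034, 0.085], [0, 0, 0, -0.266, 0.047, -0.034, 0.085], [0, 0, 0, -0.266, 0.047, -0.034, 0.085], [0, 0, 0, -0.266, 0.047, -0.034, 0.085]]])

```text
t: 24.32
eef_pos: [0.4993, 0.0361, 0.4072]
eef_rot: [-3.058, -0.716, 0.003]
force: [1.1, -1.0, 2.2]
gripper_width: 0.0851
```

Request:
servo_tool(motion=[[[0, 0, 0, -0.06, 0.01, 0, 0.085], [0, 0, 0, -0.06, 0.01, 0, 0.085], [0, 0, 0, -0.06, 0.01, 0, 0.085], [0, 0, 0, -0.06, 0.01, 0, 0.085], [0, 0, 0, -0.06, 0.01, 0, 0.085]]])

```text
t: 24.73
eef_pos: [0.4519, 0.002, 0.4085]
eef_rot: [3.058, 0.718, 0.0]
force: [-0.0, 0.2, 0.1]
gripper_width: 0.0851
```

```bash
python3 - <<'E'
from w import *
c=grab('top',30); grab('scene',30); grab('wrist',30)
for n,x,y,rim,r in (("sq",.667,.16,.1,.12),("long",.672,-.162,.08,.11),("rnd",.473,-.385,.11,.075),("sm",.47,.394,.07,.06)):
    print(n); seat(c,x,y,rim,r)
plan(.45,0,.42,26)
E
```

```text
sq
plate 2593 z 0.1051 c [665.7 158.4] [145.9 146.9] 26.6 slope [-0.004 -0.003]
grip 72 z 0.1326 c [665.5 158. ] [35.1 13.6] 28.1 slope [ 0.075 -0.079]
long
plate 2180 z 0.0851 c [ 670.1 -162.7] [169.4 105.1] 16.9 slope [-0.002  0.002]
grip 74 z 0.1131 c [ 669.8 -161.8] [33.3 15. ] 15.4 slope [ 0.044 -0.068]
rnd
plate 1620 z 0.1153 c [ 472.  -386.3] [119.9 120.1] 42.6 slope [0. 0.]
grip 86 z 0.1428 c [ 472. -386.] [34.6 13.9] 36.3 slope [ 0.049 -0.082]
sm
plate 921 z 0.075 c [470.3 393.7] [93.2 92.4] 2.9 slope [-0.001 -0.002]
grip 85 z 0.1027 c [469.9 392.6] [36.6 14.8] 41.8 slope [ 0.009 -0.007]
t 24.88 pos [0.4522 0.0025 0.4083] hdg 26.5 tilt 0.08 w 0.0852 F [ 0.5 -0.1 -0.4] q [ 0.81 -0.02 -0.89  1.85 -0.02  1.3  -1.18]
TURN [-0.0013 -0.0002  0.0089] SHIFT [-0.0031  0.0012 -0.0117]
```

View pics/top30.png

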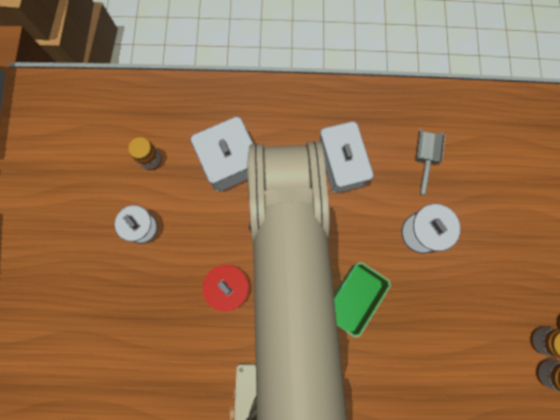

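View pics/scene30.png

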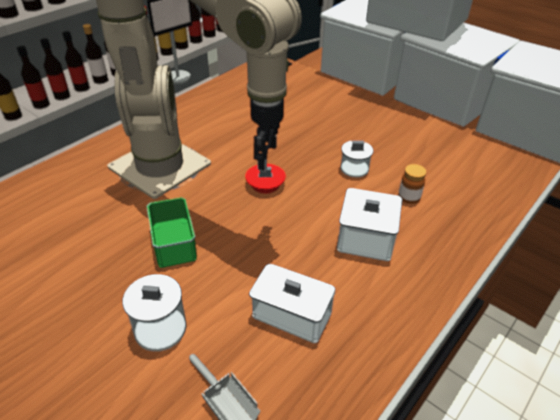

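All four plates lie flat at rim + 5 mm. The lid centres are within about 2 mm of the mouths measured at the start, and the jar and scoop look unmoved. Handing in.

```bash
python3 -c "
from station import workorder
print(workorder.job_done())"
```

```text
the job is handed in; nothing more can be done
None
```

I took the stack apart from the top down (small round, large round, oblong, square) and lowered each lid by its grip onto its own container. Each went down until contact, then I eased the pressure and released it. The job was handed in at about 25 s of the 128 s; handing in reports no verdict.

**Final top-camera check**
- All four lid plates lie flat, 5 mm above their rims (plate tops at 0.105, 0.085, 0.115 and 0.075 m for square, oblong, large round and small round).
- Lid centres are within about 2 mm of the mouth centres measured at the start, and slopes are about zero.
- The jar, the scoop and both look-alikes looked unmoved. I judged that by eye and did not measure it.
- The arm stood clear, reading no outside force.

**Disagreements**
- The wrist camera read about 2 mm higher and up to about 2.5 mm to the side of the top camera, which fits the stated calibration error.
- The large round lid was gripped about 3 mm off-centre along its grip. I corrected for that when placing it.
- The small lid was pressed on with about 46 N at the wrist; the others took 13 to 21 N.

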